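Charge the phone from behind the ornaments

ROBOT

A 6-joint arm with a two-finger parallel gripper is mounted at the origin on the work surface. World frame = base frame: x ahead of the robot, y to its left, z up, the work surface at z = 0. Lengths are in mm, angles in rad, forces in N, time in s.
With the tool pointing down it reaches from about 400 to 925 mm from the base axis. Payload 12.5 kg.
Tool frame: the origin (TCP) lies midway between the tips of the shut fingers; the grasp point (between the pads) lies 19 mm behind it; z points along the fingers, y is the direction in which the jaws open and shut (so a half turn about z gives the same grasp; the last joint's range is limited). The gripper opens to 95 mm and grips with 3 to 60 N. Pads are 20 mm wide; open, the fingers measure 119 mm over their backs; the gripper's body (75 mm by 180 mm) begins 59 mm behind the grasp point.
Start: joints at [-1.398, 0.491, 1.559, -0, 1.092, -0.106], TCP at [172.024, -600.878, 214.661] pointing down, gripper open.
Joint ranges: [-3.1, 3.1], [-0.84, 2.19], [0.05, 2.79], [-1.13, 4.28], [0.06, 2.93], [-2.69, 2.69]. Speed limits (rad/s): [2.22, 2.22, 2.79, 3.14, 3.14, 3.14].

INTERFACE

Orientations are given as [roll, pitch, yaw] about the fixed x, y, z axes, in that order (R = Rz(yaw) Ry(pitch) Rx(roll)).
In Python, from cell import * gives the robot as it stands. The module is installed in compiled form; this text tells all that it offers.
- The arm moves only by the tool carry_out, never from a script. Its argument "moves" is a list of rows, each an object of numbers: "dx", "dy", "dz": the shift along the tool's x, y, z in m; "twist": the turn about the tool's z in degrees. A call has 1 to 5 rows; each row is the pose to reach, as a shift and turn from the pose commanded when the call began, along the tool's axes at that moment; what a row does not reach only later rows make up. A row lasts 1/10 s, in which the tool goes at most 50 mm and 8.59 degrees, less where a joint would pass 70% of its speed; a pose out of reach is approached as far as the arm can. A call with a gripper value outside its range is refused whole. "grip" is the finger opening in m, from 0 to 0.0951, set as the call begins (left out, the last holds). The fingers move at their own pace and stop on an object; the grip force is fixed at half the most. Time passes only in rows, so rows that repeat a pose let the fingers close. It gives the time, the measured TCP pose, the force and the opening at its end, in the units of the state.
- state(): the state, without advancing time (a new reading comes with each control period).
- read_camera(name): name is "scene" or "side" or "wrist"; returns (picture, depth): 480x640x3 uint8, red, green, blue; 480x640 float32, mm along the optical axis (not along the pixel's ray), 0 where there is no reading.
- camera_info(name): a dict with "mtx" (3x3 intrinsics, pixels), "dist_coeffs" ([k1, k2, p1, p2, k3] as OpenCV has them; the pictures are not rectified), "R" (3x3) and "t" (3): a world point X has camera coordinates R X + t. Camera axes: x right, y down, z forward; pixel columns grow to the right and rows downward; lengths in mm; the calibration is good to about 2 mm. A picture is of the moment at which its call begins: read the wrist's pose just before it. camera_info takes no time and is no camera call; for the wrist camera it gives the pose at the moment of the call.
- job_done(): hands the job in, once; it reports no verdict.
The state is a dict: "t": time; "joints": joint angles; "qvel": joint speeds; "tau": joint torques, N m; "eef_pos": TCP position; "tcp_rot": TCP orientation; "ft_force": force on the tool from outside, world axes, zero at the start; "moment": the same for the moment, N m; "opening": opening from 0.0 (shut) to 1.0 (fully open).
Only numpy, scipy, OpenCV 4.12 (cv2) and the standard library are available. Lean on these libraries where they do the work, as an engineer would, in place of code of your own. Each camera call takes 0.05 s, during which the arm holds its last target. There are 200 camera calls.

TASK

The phone lies at the closed end of the wooden desk tray, shut in by three ornaments. First stand all three ornaments upright on the leather mat without shifting the phone; then slide the phone along the tray until about a third of its length sticks out over the open end, lift it off and lay it screen up, centred on the round charging disc, with the ornaments still waiting on the mat. Last, stand each ornament back on the very spot it came from; do not disturb the mug or the spectacle case.

Things in the scene. Friction and masses are not known exactly. Their poses are not given: they have to be found in the camera images.
- tray: Fixed pale-wood tray, 320 long (x), 84 wide (y). Origin: centre of its underside, on the desk. Deck top at z = 30. Rails 8 thick on both long sides rise to z = 40 and leave a channel 68 wide; a like wall closes the +x end (inner face at x = 152). The end at x = -160 is open, all clear below the overhang; it points to the robot's left, give or take 10 degrees.
- phone: Loose dark phone, 116 long (x), 60 wide (y), 8 thick, 150 g. Origin: centre of its underside. Lies lengthways in the channel, about 40 of free deck behind it. The rails leave no room for fingers beside it; closed fingers set down behind it can push it along, and where it overhangs the open end it can be gripped across its 60 mm width.
- chessman: Loose turned dark-wood chess piece, 87 tall, about 120 g. Foot 40 diameter up to 10 mm, straight stem 28 diameter from 18 to 56 mm height, collar and small head above. Origin: centre of its underside. It stands in the tray's channel.
- vase: Loose closed white ceramic bud vase, 72 tall, about 180 g: straight body 40 diameter from 6 to 50 mm height, narrow neck and lip above. Origin: centre of its underside. It stands in the tray's channel.
- clock: Loose steel block clock, 36 (x) by 40 (y) by 56 tall, about 200 g, dial on its -x side. Origin: centre of its underside. Stands in the channel, square to it. The three ornaments stand in a row, 48 apart, in any order, between phone and open end: fingers can go down beside them only across the channel, above the rails.
- mat: Fixed tan leather mat with stitched border, 90 (x) by 220 (y) by 3 thick, flat on the desk; the place to park the ornaments in a row along y. Origin: centre of its underside.
- charger: Fixed white charging disc, 64 diameter, 10 high, grey ring spot on top. Origin: centre of its underside. The phone may point any way on it.
- mug: Bystander: blue mug, 76 diameter, 85 tall. Origin: centre of its underside.
- case: Bystander: brown spectacle case, 55 (x) by 155 (y) by 37 tall. Origin: centre of its underside.
Mind the look-alikes: they are no part of the job. Of the things like the phone, leave any that is pink or purple; of the rest the larger one is meant.

How it is judged:
By the outcome, as a careful person would: the job done as asked, in the order asked, and still so for the second after the job is handed in, with the robot touching nothing.
It also fails if it takes over 144 s, if anything falls off the work surface, if the arm or the gripper's body presses on something with over 40 N, if the wrist force passes 120 N, or if a joint passes its speed limit or range.

## Working session

There is one attempt and no reset: what is moved stays moved. The work goes in short steps, Python scripts to look and compute and a tool call to move; the robot and the scene stay as the last step left them, time stands still between calls to the robot, and variables do not carry over. Pictures are saved under pics/ and viewed, about 12 in all and at most 16, crops included, and the job is handed in when it is done.

Besides the shell and the picture viewer there is one more tool, called after "Emit:" as a command line: name --argument value ..., lists and objects as JSON in quotes. carry_out: Moves the arm, as the interface text tells. Its arguments: {"type":"object","properties":{"moves":{"type":"array","items":{"type":"object","properties":{"dx":{"type":"number"},"dy":{"type":"number"},"dz":{"type":"number"},"twist":{"type":"number"}}}},"grip":{"type":"number"}},"required":["moves"]}

```bash
mkdir -p pics; python3 - <<'E'
from cell import *
import cv2,numpy as np
print(state())
for n in ("scene","side"):
    p,d=read_camera(n); cv2.imwrite(f"pics/{n}0.png",p[:,:,::-1]); np.savez(f"{n}0.npz",p=p,d=d)
    c=camera_info(n); print(n,np.array(c["mtx"]).round(1).tolist(),c["dist_coeffs"],np.array(c["R"]).round(3).tolist(),c["t"])
E
```

```text
{'t': 0.0, 'joints': array([-1.39761304e+00,  4.91561550e-01,  1.55945954e+00,  1.79320667e-05,
        1.09172737e+00, -1.05585359e-01]), 'qvel': array([-3.02655928e-03,  4.08543683e-04,  1.63673641e-05,  2.36229512e-04,
       -5.05101537e-04,  1.25950411e-03]), 'tau': array([-1.78401682e-03, -6.12645435e+01, -2.58184290e+01,  6.91886432e-02,
        4.82281123e-02, -1.29433161e-04]), 'eef_pos': array([ 171.97299303, -600.60835367,  214.05704711]), 'tcp_rot': array([-3.14044496e+00, -1.37624446e-04,  2.78760289e-01]), 'ft_force': array([ 0.27606411,  0.19247827, -0.63916084]), 'moment': array([0.04950239, 0.00576052, 0.01136594]), 'opening': 1.0026281455873798}
scene [[552.0, 0.0, 325.2], [0.0, 552.0, 236.9], [0.0, 0.0, 1.0]] [-0.01851114  0.          0.          0.          0.        ] [[-0.14, 0.99, -0.005], [0.628, 0.084, -0.773], [-0.765, -0.111, -0.634]] [  60.41013187 -333.41933191 1824.43998989]
side [[451.4, 0.0, 313.8], [0.0, 451.4, 236.5], [0.0, 0.0, 1.0]] [-0.08138871  0.          0.          0.          0.        ] [[-0.963, -0.268, -0.02], [-0.139, 0.563, -0.815], [0.229, -0.782, -0.58]] [ 598.84936461  142.06720463 1071.78026725]
```

View pics/scene0.png

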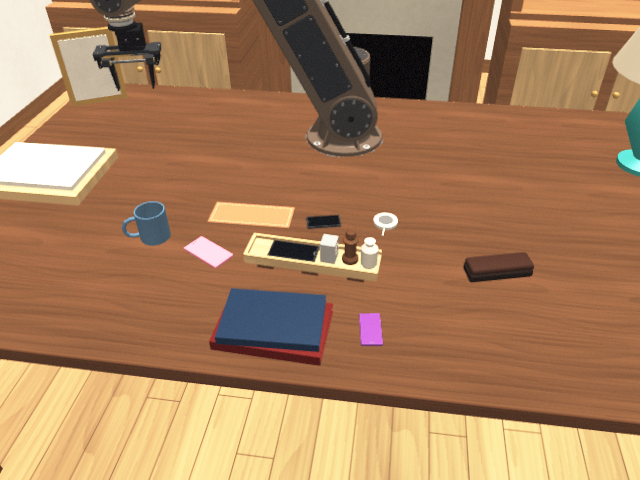

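View pics/side0.png

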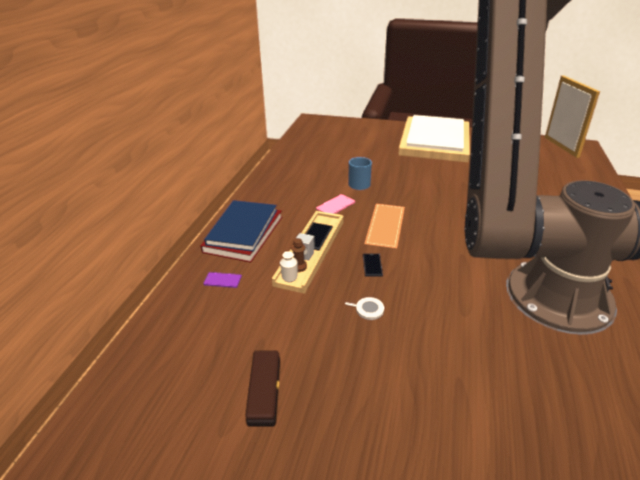

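The tray runs left to right in the scene view. The phone is at about (293,251), followed by the clock (329,249), chessman (350,248) and vase (370,253), then the open end. The mat is at (252,215), the disc at (385,220), the mug at (151,223) and the case at (499,267). Next I'll measure them from the depth images.

```bash
cat > h.py <<'E'
from cell import *
import cv2,numpy as np
def grab(n,name=None):
    c=camera_info(n); p,d=read_camera(n)
    if name: cv2.imwrite(f"pics/{name}.png",p[:,:,::-1])
    return p,d,c
def cloud(d,c):
    h,w=d.shape; u,v=np.meshgrid(np.arange(w,dtype=np.float32),np.arange(h,dtype=np.float32))
    q=cv2.undistortPoints(np.stack([u,v],-1).reshape(-1,1,2),np.array(c["mtx"]),np.array(c["dist_coeffs"])).reshape(h,w,2)
    P=np.dstack([q*d[...,None],d])
    W=(P-np.array(c["t"]))@np.array(c["R"]); W[d<=0]=np.nan
    return W
def rect(P): # xy pts -> minAreaRect centre,size,angle
    r=cv2.minAreaRect(P.astype(np.float32)); return [np.round(x,1) for x in r]
def pix(X,c): return cv2.projectPoints(np.array(X,float).reshape(-1,1,3),cv2.Rodrigues(np.array(c["R"]))[0],np.array(c["t"],float),np.array(c["mtx"]),np.array(c["dist_coeffs"]))[0].reshape(-1,2)
E
python3 - <<'E'
from h import *
for n,pts in (("scene",dict(mat=(215,252),phone=(251,290),clock=(240,330),chess=(235,350),vase=(240,369),disc=(220,386),mug=(210,151),case=(262,499),near=(267,262),small=(221,323),desk=(225,420),tl=(247,248),tr=(275,379))),("side",dict(mat=(225,386),phone=(236,319),clock=(240,306),chess=(243,298),vase=(256,288),disc=(307,370),mug=(172,360),case=(370,264),small=(264,373),desk=(340,300)))):
    z=np.load(n+"0.npz"); W=cloud(z["d"],camera_info(n))
    for k,(v,u) in pts.items(): print(n,k,W[v,u].round(0))
    if n=="scene":
        hsv=cv2.cvtColor(z["p"],cv2.COLOR_RGB2HSV)
        ok=(W[...,2]>20)&(W[...,2]<100)
        nl,lab,st,ce=cv2.connectedComponentsWithStats(ok.astype(np.uint8))
        for i in range(1,nl):
            if st[i,4]>60: print(ce[i].round(),st[i,4],rect(W[lab==i][:,:2]))
E
```

```text
scene mat [ 469. -194.    5.]
scene phone [639. -55.  39.]
scene clock [641.  41.  85.]
scene chess [649.  88. 111.]
scene vase [651. 131. 103.]
scene disc [450. 164.  10.]
scene mug [ 554. -433.   61.]
scene case [610. 435.  36.]
scene near [ 667. -120.    4.]
scene small [475.   0.   9.]
scene desk [447. 254.   1.]
scene tl [ 640. -158.   40.]
scene tr [649. 160.  -3.]
[71.  7.] 621 [array([-1086. , -1497.5]), array([311.3, 124.8]), np.float64(88.0)]
[192.   8.] 1953 [array([-1104.1,  -868.2]), array([312.7, 600.8]), np.float64(21.9)]
[417.   9.] 2450 [array([-1212.9,   182. ]), array([796.3, 127.6]), np.float64(82.3)]
[575.  17.] 4484 [array([-1223.9,   970.5]), array([657.8, 428.3]), np.float64(86.7)]
[93. 87.] 1155 [array([-142.1, -924.2]), array([ 42.2, 203. ]), np.float64(28.7)]
[333. 135.] 429 [array([ 53.9, -16. ]), array([192.7, 103.2]), np.float64(83.4)]
[633. 152.] 288 [array([ 56.6, 879.1]), array([93.7, 49.5]), np.float64(2.8)]
[ 50. 169.] 5021 [array([ 354.2, -856.8]), array([274.1, 344.5]), np.float64(0.8)]
[149. 220.] 1221 [array([ 585. , -435.5]), array([ 80.4, 107.2]), np.float64(1.0)]
[316. 254.] 4227 [array([636.3,  -1.5]), array([321.1,  92.5]), np.float64(85.3)]
[499. 264.] 1237 [array([606.2, 436.1]), array([ 59.2, 154.1]), np.float64(15.2)]
[274. 322.] 6539 [array([853.4, -52.7]), array([234.5, 155.8]), np.float64(88.7)]
side mat [ 455. -194.    4.]
side phone [619. -46.  38.]
side clock [628.  43.  86.]
side chess [633.  93. 112.]
side vase [644. 135. 102.]
side disc [441. 164.  13.]
side mug [ 571. -384.   69.]
side case [607. 411.  37.]
side small [461.   0.   8.]
side desk [573. 288.  -1.]
```

```bash
cat >> h.py <<'E'
def pose():
    s=state(); return [*s["eef_pos"],np.degrees(s["tcp_rot"][2])]
def plan(*wps,start=None):
    """print tool-frame calls through waypoints (x,y,z,yaw deg); tracks rounding"""
    cur=np.array(start if start is not None else pose(),float)
    print("from",cur.round(1))
    for w in wps:
        w=np.array([cur[i] if v is None else v for i,v in enumerate(w)],float)
        d=w-cur; n=max(1,int(np.ceil(max(np.linalg.norm(d[:3])/245,abs(d[3])/42))))
        for k in range(n):
            e=cur+(w-cur)/(n-k)-cur; y=np.radians(cur[3])
            dx=round(e[0]*np.cos(y)+e[1]*np.sin(y)); dy=round(e[0]*np.sin(y)-e[1]*np.cos(y)); dz=round(-e[2]); tw=round(-e[3],1)
            rows=int(np.ceil(max(np.linalg.norm([dx,dy,dz])/49,abs(tw)/8.5,1)))
            print(f"  dx {dx/1000} dy {dy/1000} dz {dz/1000} tw {tw}  rows {rows}")
            cur=cur+[dx*np.cos(y)+dy*np.sin(y),dx*np.sin(y)-dy*np.cos(y),-dz,-tw]
        print(" ->",cur.round(1))
    return cur
E
python3 - <<'E'
from h import *
c=camera_info("wrist"); print(c["mtx"],c["R"],c["t"], -np.array(c["R"]).T@c["t"])
plan((560,-20,380,90))
E
```

```text
[[404.1563871    0.         319.95301246]
 [  0.         404.1563871  242.62370192]
 [  0.           0.           1.        ]] [[ 2.75187736e-01 -9.61390253e-01 -7.01399143e-04]
 [-9.22681719e-01 -2.64312626e-01  2.80708535e-01]
 [-2.70055839e-01 -7.66003782e-02 -9.59792804e-01]] [-625.03943434  -31.1361879   392.59644666] [ 249.29735808 -579.06347102  385.11303587]
from [ 172.  -600.6  214.1   16. ]
  dx 0.178 dy -0.15 dz -0.055 tw -24.7  rows 5
  dx 0.224 dy -0.063 dz -0.055 tw -24.7  rows 5
  dx 0.23 dy 0.037 dz -0.056 tw -24.6  rows 5
 -> [560.1 -20.  380.1  90. ]
```

Emit:
carry_out --moves '[{"dx":0.178,"dy":-0.15,"dz":-0.055,"twist":-24.7},{"dx":0.178,"dy":-0.15,"dz":-0.055,"twist":-24.7},{"dx":0.178,"dy":-0.15,"dz":-0.055,"twist":-24.7},{"dx":0.178,"dy":-0.15,"dz":-0.055,"twist":-24.7},{"dx":0.178,"dy":-0.15,"dz":-0.055,"twist":-24.7}]'

```text
t: 0.6
eef_pos: [302.8, -405.4, 270.2]
tcp_rot: [3.142, -0.0, 0.711]
ft_force: [1.1, -0.2, -0.7]
opening: 0.995
```

Emit:
carry_out --moves '[{"dx":0.224,"dy":-0.063,"dz":-0.055,"twist":-24.7},{"dx":0.224,"dy":-0.063,"dz":-0.055,"twist":-24.7},{"dx":0.224,"dy":-0.063,"dz":-0.055,"twist":-24.7},{"dx":0.224,"dy":-0.063,"dz":-0.055,"twist":-24.7},{"dx":0.224,"dy":-0.063,"dz":-0.055,"twist":-24.7}]'

```text
t: 1.1
eef_pos: [431.6, -211.6, 325.3]
tcp_rot: [3.141, -0.0, 1.142]
ft_force: [0.5, -0.3, -0.2]
opening: 1.003
```

Emit:
carry_out --moves '[{"dx":0.23,"dy":0.037,"dz":-0.056,"twist":-24.6},{"dx":0.23,"dy":0.037,"dz":-0.056,"twist":-24.6},{"dx":0.23,"dy":0.037,"dz":-0.056,"twist":-24.6},{"dx":0.23,"dy":0.037,"dz":-0.056,"twist":-24.6},{"dx":0.23,"dy":0.037,"dz":-0.056,"twist":-24.6}]'

```text
t: 1.6
eef_pos: [561.1, -17.8, 381.0]
tcp_rot: [3.141, -0.0, 1.572]
ft_force: [-0.2, -0.7, 0.1]
opening: 0.997
```

```bash
python3 - <<'E'
from h import *
s=state(); print(s["t"],s["qvel"].round(3),pose())
import time
p,d,c=grab("wrist","w1"); c2=camera_info("wrist"); print(np.abs(np.array(c["t"])-c2["t"]).max(), pose())
np.savez("w1.npz",p=p,d=d,R=c2["R"],t=c2["t"],R0=c["R"],t0=c["t"])
E
```

```text
1.6 [ 0.625  0.278 -0.604 -0.004  0.328  0.63 ] [np.float64(561.097428596658), np.float64(-17.79016663623064), np.float64(381.0317183264894), np.float64(90.04967085885104)]
2.9283561238414677 [np.float64(563.3150316743144), np.float64(-14.619403953512748), np.float64(381.87273672696307), np.float64(90.12770483364264)]
```

View pics/w1.png

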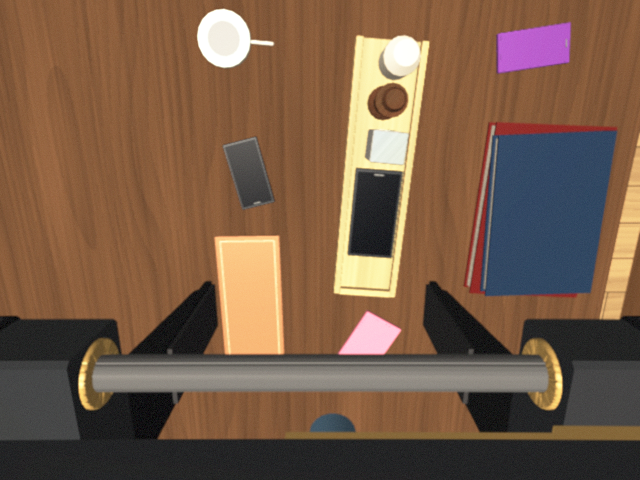

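The wrist view shows the tray from (393,40) at the open end to (365,292) at the closed end. The vase is at (401,56), the chessman at (389,100), the clock at (387,147), the phone at (376,212), the mat at (250,296) and the disc at (224,40). The arm was still moving when I took it, so I'm shooting again now that it has settled and fitting the shapes.

```bash
cat >> h.py <<'E'
def fit(W,p,verbose=True):
    hsv=cv2.cvtColor(p,cv2.COLOR_RGB2HSV).astype(int); X,Y,Z=W[...,0],W[...,1],W[...,2]; H,S,V=hsv[...,0],hsv[...,1],hsv[...,2]
    def big(m,mn=40):
        n,l,st,_=cv2.connectedComponentsWithStats(m.astype(np.uint8)); 
        if n<2: return m
        return l==1+np.argmax(st[1:,4])
    box=(X>560)&(X<730)&(Y>-185)&(Y<185)
    out={}
    t=big(box&(Z>24)&(Z<43)); out["tray"]=rect(cv2.convexHull(W[t][:,:2].astype(np.float32))[:,0])
    wall=big(box&(Z>36.5)&(Z<43)&(V>110)); out["rails"]=rect(W[wall][:,:2])
    ph=big(box&(V<70)&(Z>33)&(Z<43)); out["phone"]=rect(W[ph][:,:2]); out["phone_z"]=np.median(Z[ph]).round(1)
    for n,lo,hi in (("clock",80,90),("vase",98,105),("chess",110,121)):
        m=box&(Z>lo)&(Z<hi)
        if m.sum()>5: out[n]=(rect(W[big(m)][:,:2]),int(m.sum()),np.median(Z[big(m)]).round(1))
    m=big((X>350)&(X<560)&(Y>-330)&(Y<-60)&(Z<12)&(S>120)&(V>150)&(H<25)); out["mat"]=rect(W[m][:,:2])
    m=big((X>380)&(X<520)&(Y>100)&(Y<230)&(Z>6)&(Z<15)); out["disc"]=rect(W[m][:,:2]); out["disc_z"]=np.median(Z[m]).round(1)
    if verbose:
        for k,v in out.items(): print(k,v)
    return out
E
python3 - <<'E'
from h import *
print(state()["t"],pose(),state()["qvel"].round(3))
p,d,c=grab("wrist","w2"); c=camera_info("wrist"); print(state()["t"],pose())
W=cloud(d,c); fit(W,p)
X,Y,Z=np.moveaxis(W,-1,0)
m=(X>500)&(X<560)&(Y>-100)&(Y<200); print("desk z",np.nanmedian(Z[m]))
E
```

```text
1.65 [np.float64(563.3150316743144), np.float64(-14.619403953512748), np.float64(381.87273672696307), np.float64(90.12770483364264)] [-0.075 -0.026  0.072 -0.011 -0.057 -0.118]
1.7 [np.float64(561.9312016796056), np.float64(-16.84617283595032), np.float64(380.8997250891916), np.float64(90.19633965573752)]
tray [array([632.3,  -5.8]), array([320.9,  85.7]), np.float64(86.0)]
rails [array([632.3,  -5.8]), array([320.7,  85.7]), np.float64(86.0)]
phone [array([630.4, -53.7]), array([109.3,  55.5]), np.float64(86.0)]
phone_z 38.2
clock ([array([637.1,  34.5]), array([35.8, 41.1]), np.float64(84.6)], 1762, np.float64(85.7))
vase ([array([647.8, 129.4]), array([23.8, 24.6]), np.float64(1.5)], 532, np.float64(101.8))
chess ([array([636.9,  84.1]), array([20.5, 20.5]), np.float64(0.6)], 365, np.float64(114.4))
mat [array([ 458.3, -193.6]), array([ 71.6, 165.1]), np.float64(1.0)]
disc [array([443. , 157.8]), array([62.9, 63.1]), np.float64(0.6)]
disc_z 9.9
desk z 476.5605152686599
```

```bash
python3 - <<'E'
from h import *
for i in range(2):
    grab("wrist"); 
for i in range(2):
    c=camera_info("wrist"); print(state()["t"],np.round(pose(),1))
    p,d,_=grab("wrist"); W=cloud(d,c); o=fit(W,p,i==1)
np.savez("w2.npz",W=W,p=p)
for n in ("scene","side"):
    z=np.load(n+"0.npz"); p=z["p"];W=cloud(z["d"],camera_info(n)); hsv=cv2.cvtColor(p,cv2.COLOR_RGB2HSV).astype(int)
    X,Y,Z=np.moveaxis(W,-1,0)
    m=(X>380)&(X<540)&(Y>-340)&(Y<-60)&(hsv[...,1]>110)&(hsv[...,2]>150)&(hsv[...,0]<25)&(abs(Z)<15)
    nl,l,st,_=cv2.connectedComponentsWithStats(m.astype(np.uint8)); m=l==1+np.argmax(st[1:,4])
    print(n,"mat",rect(W[m][:,:2]))
E
```

```text
1.8 [560.1 -19.6 380.   90.1]
1.85 [559.8 -20.4 380.   90. ]
tray [array([634.1,  -3.2]), array([321.4,  85.8]), np.float64(85.9)]
rails [array([634.1,  -3.5]), array([320.9,  85.8]), np.float64(85.9)]
phone [array([632.4, -51.2]), array([109.4,  55.3]), np.float64(85.3)]
phone_z 39.2
clock ([array([639. ,  36.8]), array([35.9, 41.3]), np.float64(84.5)], 1840, np.float64(86.8))
vase ([array([649.5, 131.5]), array([24.7, 24.8]), np.float64(7.7)], 538, np.float64(102.8))
chess ([array([638.3,  86.3]), array([21.3, 22.2]), np.float64(89.9)], 404, np.float64(115.5))
mat [array([ 459.8, -196.8]), array([ 71.9, 164. ]), np.float64(1.1)]
disc [array([445.2, 160.7]), array([62.8, 63.3]), np.float64(22.7)]
disc_z 10.9
scene mat [array([ 460., -200.]), array([159.9, 279.9]), np.float64(0.0)]
side mat [array([ 458.1, -205.3]), array([ 97.4, 241.6]), np.float64(0.8)]
```

```bash
python3 - <<'E'
from h import *
z=np.load("w2.npz"); W,p=z["W"],z["p"]; hsv=cv2.cvtColor(p,cv2.COLOR_RGB2HSV).astype(int); X,Y,Z=np.moveaxis(W,-1,0)
m=(X>380)&(X<540)&(Y>-340)&(Y<-60)&(abs(Z)<12)&(hsv[...,1]>100)&(hsv[...,2]>170)&(hsv[...,0]<25)
m=cv2.morphologyEx(m.astype(np.uint8),cv2.MORPH_OPEN,np.ones((3,3)))>0
print("mat x",np.percentile(X[m],[0.5,50,99.5]).round(1),"y",np.percentile(Y[m],[1,99,99.8]).round(1))
plan((649.5,132,150,85.9),(None,None,48,None),(None,None,150,None),(459,-260,150,None),(None,None,22,None),(None,None,150,None),(638.3,86,150,None),(None,None,48,None),start=(560.1,-20,380.1,90.0))
E
```

```text
mat x [413.7 460.1 505.5] y [-276.1  -89.9  -88.8]
from [560.1 -20.  380.1  90. ]
  dx 0.076 dy 0.045 dz 0.115 tw 2.0  rows 3
  dx 0.078 dy 0.042 dz 0.115 tw 2.1  rows 3
 -> [649.8 132.5 150.1  85.9]
  dx 0.0 dy 0.0 dz 0.102 tw -0.0  rows 3
 -> [649.8 132.5  48.1  85.9]
  dx 0.0 dy 0.0 dz -0.102 tw -0.0  rows 3
 -> [649.8 132.5 150.1  85.9]
  dx -0.203 dy -0.081 dz 0.0 tw -0.0  rows 5
  dx -0.202 dy -0.081 dz 0.0 tw -0.0  rows 5
 -> [ 459.3 -259.9  150.1   85.9]
  dx 0.0 dy 0.0 dz 0.128 tw -0.0  rows 3
 -> [ 459.3 -259.9   22.1   85.9]
  dx 0.0 dy 0.0 dz -0.128 tw -0.0  rows 3
 -> [ 459.3 -259.9  150.1   85.9]
  dx 0.179 dy 0.077 dz 0.0 tw -0.0  rows 4
  dx 0.179 dy 0.077 dz 0.0 tw -0.0  rows 4
 -> [638.5  86.2 150.1  85.9]
  dx 0.0 dy 0.0 dz 0.102 tw -0.0  rows 3
 -> [638.5  86.2  48.1  85.9]
```

Emit:
carry_out --moves '[{"dx":0.076,"dy":0.045,"dz":0.115,"twist":2.0},{"dx":0.076,"dy":0.045,"dz":0.115,"twist":2.0},{"dx":0.076,"dy":0.045,"dz":0.115,"twist":2.0}]'

```text
t: 2.2
eef_pos: [605.0, 55.2, 264.1]
tcp_rot: [-3.142, 0.0, 1.533]
ft_force: [0.6, -0.5, 0.7]
opening: 1.001
```

Emit:
carry_out --moves '[{"dx":0.078,"dy":0.042,"dz":0.115,"twist":2.1},{"dx":0.078,"dy":0.042,"dz":0.115,"twist":2.1},{"dx":0.078,"dy":0.042,"dz":0.115,"twist":2.1},{"dx":0.078,"dy":0.042,"dz":0.115,"twist":2.1},{"dx":0.078,"dy":0.042,"dz":0.115,"twist":2.1}]'

```text
t: 2.7
eef_pos: [649.6, 131.1, 150.3]
tcp_rot: [-3.14, 0.001, 1.498]
ft_force: [-0.1, -0.1, -0.0]
opening: 1.003
```

```bash
python3 - <<'E'
from h import *
print(np.round(pose(),1)); p,d,_=grab("wrist"); c=camera_info("wrist"); print(np.round(pose(),1))
p,d,_=grab("wrist","w3"); W=cloud(d,c); o=fit(W,p)
E
```

```text
[649.6 131.1 150.3  85.8]
[650.  130.8 151.7  85.8]
tray [array([640.6,  93.7]), array([126.2,  84.1]), np.float64(85.9)]
rails [array([602.9,  98.6]), array([121.6,   8.3]), np.float64(85.9)]
phone [array([634.6, -21.9]), array([45.5, 57.1]), np.float64(86.0)]
phone_z 39.3
clock ([array([649.6, 133.8]), array([35.3, 39.1]), np.float64(83.3)], 2776, np.float64(84.3))
vase ([array([649.1, 131.5]), array([24.8, 24.6]), np.float64(75.9)], 1398, np.float64(102.9))
chess ([array([638.7,  90.8]), array([15.8, 22.4]), np.float64(86.6)], 887, np.float64(115.3))
mat [array([0., 0.]), array([0., 0.]), np.float64(0.0)]
disc [array([446.8, 162.1]), array([67. , 63.3]), np.float64(38.0)]
disc_z 11.0
```

View pics/w3.png

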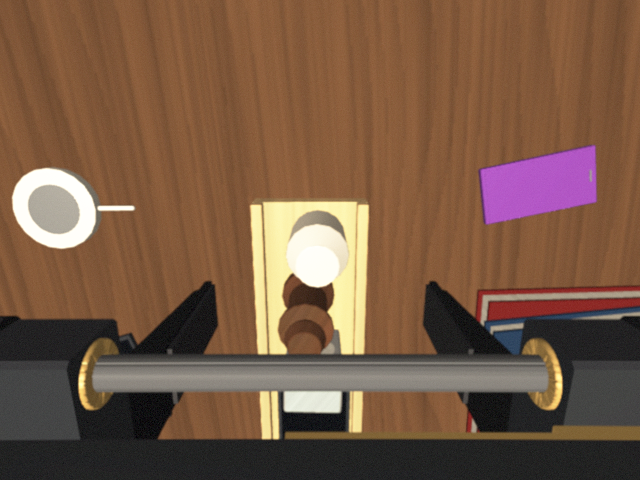

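The vase sits centred between the fingers, near (317,255), so I'm going down to grip it.

Emit:
carry_out --moves '[{"dz":0.04},{"dz":0.075},{"dz":0.102},{"dz":0.102},{"dz":0.102}]'

```text
schema error: expected keys dx, dy, dz, twist
```

Emit:
carry_out --moves '[{"dz":0},{"dz":0},{"dz":0},{"dz":0},{"dz":0}]' --grip 0.03

```text
schema error: expected keys dx, dy, dz, twist
```

Emit:
carry_out --moves '[{"dz":0},{"dz":0},{"dz":0},{"dz":0}]'

```text
schema error: expected keys dx, dy, dz, twist
```

Emit:
carry_out --moves '[{"dx":0,"dy":0,"dz":0.04,"twist":0},{"dx":0,"dy":0,"dz":0.075,"twist":0},{"dx":0,"dy":0,"dz":0.102,"twist":0},{"dx":0,"dy":0,"dz":0.102,"twist":0},{"dx":0,"dy":0,"dz":0.102,"twist":0}]'

```text
t: 3.3
eef_pos: [650.7, 131.4, 50.6]
tcp_rot: [3.14, -0.0, 1.498]
ft_force: [-0.5, -0.4, 0.9]
opening: 0.999
```

Emit:
carry_out --moves '[{"dx":0,"dy":0,"dz":0,"twist":0},{"dx":0,"dy":0,"dz":0,"twist":0},{"dx":0,"dy":0,"dz":0,"twist":0},{"dx":0,"dy":0,"dz":0,"twist":0},{"dx":0,"dy":0,"dz":0,"twist":0}]' --grip 0.03

```text
t: 3.8
eef_pos: [650.0, 132.2, 48.9]
tcp_rot: [3.141, 0.0, 1.499]
ft_force: [-0.6, -0.0, -0.2]
opening: 0.635
```

Emit:
carry_out --moves '[{"dx":0,"dy":0,"dz":0,"twist":0},{"dx":0,"dy":0,"dz":0,"twist":0},{"dx":0,"dy":0,"dz":0,"twist":0}]'

```text
t: 4.1
eef_pos: [649.8, 132.2, 48.5]
tcp_rot: [-3.141, 0.0, 1.499]
ft_force: [-0.7, -0.0, 0.8]
opening: 0.413
```

Emit:
carry_out --moves '[{"dx":0,"dy":0,"dz":0,"twist":0},{"dx":0,"dy":0,"dz":0,"twist":0},{"dx":0,"dy":0,"dz":-0.02,"twist":0},{"dx":0,"dy":0,"dz":-0.06,"twist":0},{"dx":0,"dy":0,"dz":-0.102,"twist":0}]'

```text
t: 4.6
eef_pos: [649.5, 132.1, 150.8]
tcp_rot: [-3.139, 0.001, 1.499]
ft_force: [0.6, -0.1, -1.7]
opening: 0.414
```

Emit:
carry_out --moves '[{"dx":-0.03,"dy":-0.012,"dz":0,"twist":0},{"dx":-0.07,"dy":-0.028,"dz":0,"twist":0},{"dx":-0.112,"dy":-0.045,"dz":0,"twist":0},{"dx":-0.156,"dy":-0.063,"dz":0,"twist":0},{"dx":-0.2,"dy":-0.081,"dz":0,"twist":0}]'

```text
t: 5.1
eef_pos: [553.8, -62.8, 150.6]
tcp_rot: [3.141, 0.0, 1.499]
ft_force: [0.9, -0.8, -2.0]
opening: 0.42
```

Emit:
carry_out --moves '[{"dx":-0.044,"dy":-0.018,"dz":0,"twist":0},{"dx":-0.088,"dy":-0.036,"dz":0,"twist":0},{"dx":-0.13,"dy":-0.053,"dz":0,"twist":0},{"dx":-0.17,"dy":-0.069,"dz":0,"twist":0},{"dx":-0.2,"dy":-0.081,"dz":0,"twist":0}]'

```text
t: 5.6
eef_pos: [458.4, -257.2, 150.7]
tcp_rot: [3.141, 0.0, 1.498]
ft_force: [1.2, 0.7, -2.0]
opening: 0.42
```

Emit:
carry_out --moves '[{"dx":0,"dy":0,"dz":0.03,"twist":0},{"dx":0,"dy":0,"dz":0.065,"twist":0},{"dx":0,"dy":0,"dz":0.1,"twist":0},{"dx":0,"dy":0,"dz":0.118,"twist":0},{"dx":0,"dy":0,"dz":0.118,"twist":0}]'

```text
t: 6.1
eef_pos: [458.6, -254.6, 30.5]
tcp_rot: [-3.138, -0.002, 1.499]
ft_force: [-0.0, -0.3, -2.0]
opening: 0.419
```

Emit:
carry_out --moves '[{"dx":0,"dy":0,"dz":0.004,"twist":0},{"dx":0,"dy":0,"dz":0.008,"twist":0},{"dx":0,"dy":0,"dz":0.01,"twist":0},{"dx":0,"dy":0,"dz":0.01,"twist":0},{"dx":0,"dy":0,"dz":0.01,"twist":0}]'

```text
t: 6.6
eef_pos: [459.8, -255.2, 23.1]
tcp_rot: [3.141, 0.0, 1.499]
ft_force: [0.3, -0.4, -1.8]
opening: 0.416
```

Emit:
carry_out --moves '[{"dx":0,"dy":0,"dz":0,"twist":0},{"dx":0,"dy":0,"dz":0,"twist":0},{"dx":0,"dy":0,"dz":0,"twist":0},{"dx":0,"dy":0,"dz":0,"twist":0}]' --grip 0.095

```text
t: 7.0
eef_pos: [459.6, -255.2, 22.7]
tcp_rot: [3.141, 0.0, 1.499]
ft_force: [-1.3, -0.4, -1.5]
opening: 0.694
```

Emit:
carry_out --moves '[{"dx":0,"dy":0,"dz":-0.02,"twist":0},{"dx":0,"dy":0,"dz":-0.05,"twist":0},{"dx":0,"dy":0,"dz":-0.09,"twist":0},{"dx":0,"dy":0,"dz":-0.128,"twist":0},{"dx":0,"dy":0,"dz":-0.128,"twist":0}]'

```text
t: 7.5
eef_pos: [461.1, -256.1, 155.0]
tcp_rot: [3.135, 0.004, 1.499]
ft_force: [0.5, -0.2, -1.1]
opening: 0.997
```

```bash
python3 - <<'E'
from h import *
print(np.round(pose(),1))
plan((638.3,86,150,85.9),(None,None,48,None),(None,None,150,None),(459,-200,150,None),start=(459.5,-255,150,85.9))
E
```

```text
[ 461.1 -256.1  155.    85.9]
from [ 459.5 -255.   150.    85.9]
  dx 0.176 dy 0.077 dz 0.0 tw -0.0  rows 4
  dx 0.177 dy 0.077 dz 0.0 tw -0.0  rows 4
 -> [638.3  86.1 150.   85.9]
  dx 0.0 dy 0.0 dz 0.102 tw -0.0  rows 3
 -> [638.3  86.1  48.   85.9]
  dx 0.0 dy 0.0 dz -0.102 tw -0.0  rows 3
 -> [638.3  86.1 150.   85.9]
  dx -0.149 dy -0.079 dz 0.0 tw -0.0  rows 4
  dx -0.149 dy -0.079 dz 0.0 tw -0.0  rows 4
 -> [ 459.4 -199.9  150.    85.9]
```

Emit:
carry_out --moves '[{"dx":0.035,"dy":0.015,"dz":0,"twist":0},{"dx":0.075,"dy":0.033,"dz":0,"twist":0},{"dx":0.115,"dy":0.05,"dz":0,"twist":0},{"dx":0.15,"dy":0.065,"dz":0,"twist":0},{"dx":0.176,"dy":0.077,"dz":0,"twist":0}]'

```text
t: 8.0
eef_pos: [549.5, -83.0, 149.9]
tcp_rot: [-3.141, -0.0, 1.5]
ft_force: [-0.0, -0.7, 0.1]
opening: 0.997
```

Emit:
carry_out --moves '[{"dx":0.04,"dy":0.017,"dz":0,"twist":0},{"dx":0.08,"dy":0.035,"dz":0,"twist":0},{"dx":0.12,"dy":0.052,"dz":0,"twist":0},{"dx":0.155,"dy":0.067,"dz":0,"twist":0},{"dx":0.177,"dy":0.077,"dz":0,"twist":0}]'

```text
t: 8.5
eef_pos: [639.1, 88.4, 149.5]
tcp_rot: [-3.141, 0.0, 1.5]
ft_force: [0.5, -0.3, 0.3]
opening: 1.001
```

Emit:
carry_out --moves '[{"dx":0,"dy":0,"dz":0,"twist":0},{"dx":0,"dy":0,"dz":0.03,"twist":0},{"dx":0,"dy":0,"dz":0.065,"twist":0},{"dx":0,"dy":0,"dz":0.09,"twist":0},{"dx":0,"dy":0,"dz":0.102,"twist":0}]'

```text
t: 9.0
eef_pos: [637.0, 85.0, 45.9]
tcp_rot: [-3.138, 0.001, 1.498]
ft_force: [1.0, 0.1, -0.1]
opening: 0.999
```

Emit:
carry_out --moves '[{"dx":0,"dy":0,"dz":0,"twist":0},{"dx":0,"dy":0,"dz":0,"twist":0},{"dx":0,"dy":0,"dz":0,"twist":0},{"dx":0,"dy":0,"dz":0,"twist":0},{"dx":0,"dy":0,"dz":0,"twist":0}]' --grip 0.02

```text
t: 9.5
eef_pos: [638.9, 85.9, 49.5]
tcp_rot: [3.14, -0.0, 1.499]
ft_force: [-0.1, 0.5, 0.4]
opening: 0.633
```

Emit:
carry_out --moves '[{"dx":0,"dy":0,"dz":0,"twist":0},{"dx":0,"dy":0,"dz":0,"twist":0},{"dx":0,"dy":0,"dz":0,"twist":0},{"dx":0,"dy":0,"dz":0,"twist":0},{"dx":0,"dy":0,"dz":0,"twist":0}]'

```text
t: 10.0
eef_pos: [638.5, 85.9, 48.7]
tcp_rot: [-3.142, 0.0, 1.499]
ft_force: [-0.5, 0.6, 0.6]
opening: 0.356
```

Emit:
carry_out --moves '[{"dx":0,"dy":0,"dz":0,"twist":0},{"dx":0,"dy":0,"dz":0,"twist":0}]'

```text
t: 10.2
eef_pos: [638.6, 85.9, 48.7]
tcp_rot: [3.142, 0.0, 1.499]
ft_force: [-0.2, 1.2, 1.6]
opening: 0.358
```

Emit:
carry_out --moves '[{"dx":0,"dy":0,"dz":0,"twist":0},{"dx":0,"dy":0,"dz":0,"twist":0},{"dx":0,"dy":0,"dz":-0.004,"twist":0},{"dx":0,"dy":0,"dz":-0.004,"twist":0}]' --grip 0.045

```text
t: 10.6
eef_pos: [638.9, 85.9, 53.1]
tcp_rot: [3.141, -0.0, 1.499]
ft_force: [0.0, -0.4, -0.1]
opening: 0.472
```

Emit:
carry_out --moves '[{"dx":0,"dy":0,"dz":0,"twist":0},{"dx":0,"dy":0,"dz":0,"twist":0},{"dx":0,"dy":0,"dz":0,"twist":0},{"dx":0,"dy":0,"dz":0,"twist":0},{"dx":0,"dy":0,"dz":0,"twist":0}]' --grip 0.02

```text
t: 11.1
eef_pos: [638.5, 85.9, 52.6]
tcp_rot: [-3.142, 0.0, 1.499]
ft_force: [-0.0, 0.1, 2.3]
opening: 0.355
```

```bash
python3 - <<'E'
from h import *
print(state()["opening"])
p,d,c=grab("side"); q=pix([638,86,70],c)[0]; x,y=q.astype(int); print(x,y)
a=p[y-45:y+45,x-60:x+60]; p,d,c=grab("scene"); q=pix([638,86,70],c)[0]; x,y=q.astype(int); b=p[y-45:y+45,x-60:x+60]
im=np.hstack([cv2.resize(k,None,fx=3.3,fy=3.3,interpolation=2) for k in (a,b)]); cv2.imwrite("pics/c1.png",im[:,:,::-1])
E
```

```text
0.35542238954276617
297 254
```

View pics/c1.png

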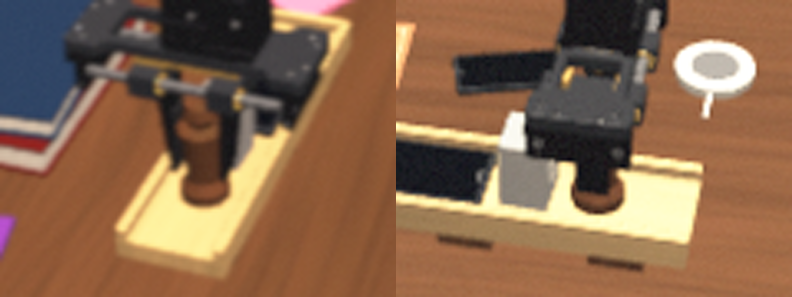

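The opening is the same at both heights (0.355, about 34 mm), so the pads are holding the collar. It hangs stably like that, so I'll lift gently and check.

Emit:
carry_out --moves '[{"dx":0,"dy":0,"dz":-0.01,"twist":0},{"dx":0,"dy":0,"dz":-0.03,"twist":0},{"dx":0,"dy":0,"dz":-0.06,"twist":0},{"dx":0,"dy":0,"dz":-0.09,"twist":0},{"dx":0,"dy":0,"dz":-0.102,"twist":0}]'

```text
t: 11.7
eef_pos: [639.5, 85.9, 157.9]
tcp_rot: [3.138, -0.0, 1.499]
ft_force: [0.3, -1.0, -1.1]
opening: 0.359
```

```bash
python3 - <<'E'
from h import *
print(state()["opening"])
o=[]
for n in ("side","scene"):
    p,d,c=grab(n); x,y=pix([638,86,150],c)[0].astype(int); print(x,y); o.append(cv2.resize(p[y-40:y+50,x-60:x+60],None,fx=3.3,fy=3.3,interpolation=2))
cv2.imwrite("pics/c2.png",np.hstack(o)[:,:,::-1])
E
```

```text
0.3591919398818333
296 227
350 218
```

View pics/c2.png

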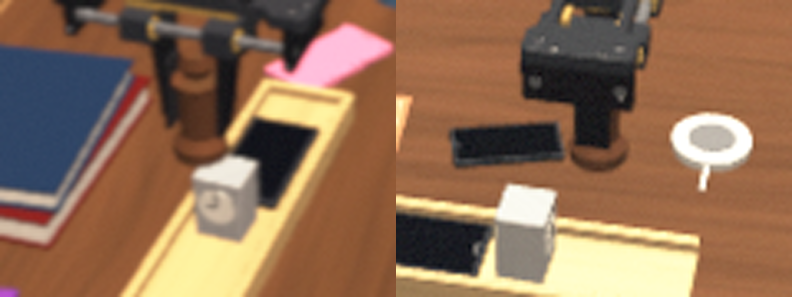

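The chessman hangs upright in the grip. On to the mat, gently.

Emit:
carry_out --moves '[{"dx":-0.02,"dy":-0.011,"dz":0,"twist":0},{"dx":-0.05,"dy":-0.027,"dz":0,"twist":0},{"dx":-0.085,"dy":-0.045,"dz":0,"twist":0},{"dx":-0.118,"dy":-0.063,"dz":0,"twist":0},{"dx":-0.149,"dy":-0.079,"dz":0,"twist":0}]'

```text
t: 12.3
eef_pos: [547.3, -58.0, 153.0]
tcp_rot: [-3.139, -0.0, 1.499]
ft_force: [1.3, -0.1, -0.7]
opening: 0.359
```

Emit:
carry_out --moves '[{"dx":-0.035,"dy":-0.019,"dz":0,"twist":0},{"dx":-0.07,"dy":-0.037,"dz":0,"twist":0},{"dx":-0.1,"dy":-0.053,"dz":0,"twist":0},{"dx":-0.13,"dy":-0.069,"dz":0,"twist":0},{"dx":-0.149,"dy":-0.079,"dz":0,"twist":0}]'

```text
t: 12.8
eef_pos: [457.8, -201.2, 153.3]
tcp_rot: [-3.14, -0.001, 1.498]
ft_force: [0.2, -0.0, -0.1]
opening: 0.351
```

Emit:
carry_out --moves '[{"dx":0,"dy":0,"dz":0.02,"twist":0},{"dx":0,"dy":0,"dz":0.05,"twist":0},{"dx":0,"dy":0,"dz":0.085,"twist":0},{"dx":0,"dy":0,"dz":0.11,"twist":0},{"dx":0,"dy":0,"dz":0.116,"twist":0}]'

```text
t: 13.3
eef_pos: [457.8, -199.1, 35.4]
tcp_rot: [-3.136, -0.003, 1.499]
ft_force: [0.5, -0.2, -1.4]
opening: 0.361
```

Emit:
carry_out --moves '[{"dx":0,"dy":0,"dz":0.003,"twist":0},{"dx":0,"dy":0,"dz":0.006,"twist":0},{"dx":0,"dy":0,"dz":0.01,"twist":0},{"dx":0,"dy":0,"dz":0.012,"twist":0},{"dx":0,"dy":0,"dz":0.012,"twist":0}]'

```text
t: 13.8
eef_pos: [459.6, -200.0, 26.9]
tcp_rot: [3.141, 0.0, 1.499]
ft_force: [0.1, -0.7, -1.8]
opening: 0.356
```

Emit:
carry_out --moves '[{"dx":0,"dy":0,"dz":0,"twist":0},{"dx":0,"dy":0,"dz":0,"twist":0},{"dx":0,"dy":0,"dz":0,"twist":0}]'

```text
t: 14.1
eef_pos: [459.6, -200.0, 26.8]
tcp_rot: [3.141, 0.0, 1.499]
ft_force: [0.4, -0.2, -0.5]
opening: 0.356
```

Emit:
carry_out --moves '[{"dx":0,"dy":0,"dz":0.001,"twist":0},{"dx":0,"dy":0,"dz":0.001,"twist":0}]'

```text
t: 14.3
eef_pos: [459.6, -200.0, 25.6]
tcp_rot: [3.141, 0.0, 1.499]
ft_force: [1.0, 0.4, -0.2]
opening: 0.358
```

Emit:
carry_out --moves '[{"dx":0,"dy":0,"dz":0,"twist":0},{"dx":0,"dy":0,"dz":0,"twist":0},{"dx":0,"dy":0,"dz":0,"twist":0},{"dx":0,"dy":0,"dz":0,"twist":0},{"dx":0,"dy":0,"dz":0,"twist":0}]' --grip 0.095

```text
t: 14.8
eef_pos: [459.6, -200.0, 25.6]
tcp_rot: [3.142, 0.0, 1.499]
ft_force: [1.0, -0.1, 0.4]
opening: 0.722
```

Emit:
carry_out --moves '[{"dx":0,"dy":0,"dz":-0.02,"twist":0},{"dx":0,"dy":0,"dz":-0.05,"twist":0},{"dx":0,"dy":0,"dz":-0.09,"twist":0},{"dx":0,"dy":0,"dz":-0.125,"twist":0},{"dx":0,"dy":0,"dz":-0.125,"twist":0}]'

```text
t: 15.3
eef_pos: [461.0, -200.7, 154.6]
tcp_rot: [3.135, 0.003, 1.499]
ft_force: [0.2, -0.8, -0.5]
opening: 1.002
```

```bash
python3 - <<'E'
from h import *
p,d,c=grab("wrist"); p,d,c=grab("wrist"); print(state()["t"],np.round(pose(),1))
plan((639,37,150,85.9),(None,None,48,None),(None,None,150,None),(459,-145,150,None))
E
```

```text
15.4 [ 459.5 -200.   150.9   85.9]
from [ 459.5 -200.   150.9   85.9]
  dx 0.125 dy 0.081 dz 0.0 tw -0.0  rows 4
  dx 0.124 dy 0.081 dz 0.001 tw -0.0  rows 4
 -> [639.   36.7 149.9  85.9]
  dx 0.0 dy 0.0 dz 0.102 tw -0.0  rows 3
 -> [639.   36.7  47.9  85.9]
  dx 0.0 dy 0.0 dz -0.102 tw -0.0  rows 3
 -> [639.   36.7 149.9  85.9]
  dx -0.097 dy -0.083 dz 0.0 tw -0.0  rows 3
  dx -0.097 dy -0.084 dz 0.0 tw -0.0  rows 3
 -> [ 458.5 -144.7  149.9   85.9]
```

Emit:
carry_out --moves '[{"dx":0.025,"dy":0.016,"dz":0,"twist":0},{"dx":0.055,"dy":0.036,"dz":0,"twist":0},{"dx":0.09,"dy":0.058,"dz":0,"twist":0},{"dx":0.125,"dy":0.081,"dz":0,"twist":0},{"dx":0.125,"dy":0.081,"dz":0,"twist":0}]'

```text
t: 15.9
eef_pos: [550.8, -77.8, 148.7]
tcp_rot: [-3.14, -0.001, 1.502]
ft_force: [-0.2, -1.0, -0.6]
opening: 1.003
```

Emit:
carry_out --moves '[{"dx":0.035,"dy":0.023,"dz":0,"twist":0},{"dx":0.07,"dy":0.045,"dz":0,"twist":0},{"dx":0.105,"dy":0.068,"dz":0,"twist":0},{"dx":0.124,"dy":0.081,"dz":0,"twist":0},{"dx":0.124,"dy":0.081,"dz":0,"twist":0}]'

```text
t: 16.4
eef_pos: [639.5, 38.4, 148.5]
tcp_rot: [-3.139, 0.0, 1.501]
ft_force: [-0.6, -1.1, 0.1]
opening: 0.998
```

Emit:
carry_out --moves '[{"dx":0,"dy":0,"dz":0.02,"twist":0},{"dx":0,"dy":0,"dz":0.05,"twist":0},{"dx":0,"dy":0,"dz":0.08,"twist":0},{"dx":0,"dy":0,"dz":0.1,"twist":0},{"dx":0,"dy":0,"dz":0.1,"twist":0}]'

```text
t: 16.9
eef_pos: [636.5, 35.5, 47.0]
tcp_rot: [-3.135, 0.0, 1.498]
ft_force: [0.1, 0.1, 0.2]
opening: 1.001
```

Emit:
carry_out --moves '[{"dx":0,"dy":0,"dz":0,"twist":0},{"dx":0,"dy":0,"dz":0,"twist":0},{"dx":0,"dy":0,"dz":0,"twist":0},{"dx":0,"dy":0,"dz":0,"twist":0},{"dx":0,"dy":0,"dz":0,"twist":0}]' --grip 0.03

```text
t: 17.4
eef_pos: [639.2, 36.7, 51.2]
tcp_rot: [3.141, 0.0, 1.499]
ft_force: [-0.5, -1.0, -0.3]
opening: 0.634
```

Emit:
carry_out --moves '[{"dx":0,"dy":0,"dz":0,"twist":0},{"dx":0,"dy":0,"dz":0,"twist":0},{"dx":0,"dy":0,"dz":0,"twist":0},{"dx":0,"dy":0,"dz":0,"twist":0},{"dx":0,"dy":0,"dz":0,"twist":0}]'

```text
t: 17.9
eef_pos: [638.9, 36.7, 50.6]
tcp_rot: [-3.141, 0.0, 1.499]
ft_force: [-1.0, -0.2, 2.1]
opening: 0.42
```

Emit:
carry_out --moves '[{"dx":0,"dy":0,"dz":-0.01,"twist":0},{"dx":0,"dy":0,"dz":-0.03,"twist":0},{"dx":0,"dy":0,"dz":-0.06,"twist":0},{"dx":0,"dy":0,"dz":-0.09,"twist":0},{"dx":0,"dy":0,"dz":-0.1,"twist":0}]'

```text
t: 18.4
eef_pos: [640.1, 36.7, 153.9]
tcp_rot: [3.137, -0.0, 1.499]
ft_force: [-0.0, 0.7, -1.3]
opening: 0.421
```

Emit:
carry_out --moves '[{"dx":-0.016,"dy":-0.014,"dz":0,"twist":0},{"dx":-0.036,"dy":-0.031,"dz":0,"twist":0},{"dx":-0.06,"dy":-0.051,"dz":0,"twist":0},{"dx":-0.085,"dy":-0.072,"dz":0,"twist":0},{"dx":-0.11,"dy":-0.094,"dz":0,"twist":0}]'

```text
t: 18.9
eef_pos: [536.2, -66.9, 150.0]
tcp_rot: [-3.141, 0.0, 1.499]
ft_force: [0.4, -0.7, -2.0]
opening: 0.42
```

Emit:
carry_out --moves '[{"dx":-0.025,"dy":-0.022,"dz":0,"twist":0},{"dx":-0.05,"dy":-0.043,"dz":0,"twist":0},{"dx":-0.07,"dy":-0.061,"dz":0,"twist":0},{"dx":-0.084,"dy":-0.073,"dz":0,"twist":0},{"dx":-0.084,"dy":-0.073,"dz":0,"twist":0}]'

```text
t: 19.4
eef_pos: [457.1, -145.7, 150.3]
tcp_rot: [-3.141, -0.0, 1.497]
ft_force: [-0.1, 0.1, -2.3]
opening: 0.421
```

Emit:
carry_out --moves '[{"dx":0,"dy":0,"dz":0.025,"twist":0},{"dx":0,"dy":0,"dz":0.055,"twist":0},{"dx":0,"dy":0,"dz":0.09,"twist":0},{"dx":0,"dy":0,"dz":0.11,"twist":0},{"dx":0,"dy":0,"dz":0.116,"twist":0}]'

```text
t: 19.9
eef_pos: [458.1, -143.9, 32.5]
tcp_rot: [-3.139, -0.001, 1.499]
ft_force: [0.1, -0.8, -2.5]
opening: 0.417
```

Emit:
carry_out --moves '[{"dx":0,"dy":0,"dz":0.003,"twist":0},{"dx":0,"dy":0,"dz":0.006,"twist":0},{"dx":0,"dy":0,"dz":0.01,"twist":0},{"dx":0,"dy":0,"dz":0.01,"twist":0},{"dx":0,"dy":0,"dz":0.01,"twist":0}]'

```text
t: 20.4
eef_pos: [458.7, -144.9, 25.0]
tcp_rot: [3.141, 0.0, 1.499]
ft_force: [0.1, -0.6, -1.6]
opening: 0.422
```

Emit:
carry_out --moves '[{"dx":0,"dy":0,"dz":0,"twist":0},{"dx":0,"dy":0,"dz":0,"twist":0}]'

```text
t: 20.6
eef_pos: [458.6, -144.8, 24.9]
tcp_rot: [3.141, 0.0, 1.499]
ft_force: [0.5, -0.5, -1.6]
opening: 0.422
```

Emit:
carry_out --moves '[{"dx":0,"dy":0,"dz":0.001,"twist":0},{"dx":0,"dy":0,"dz":0.001,"twist":0}]'

```text
t: 20.8
eef_pos: [458.6, -144.8, 23.6]
tcp_rot: [3.141, 0.0, 1.499]
ft_force: [-0.4, -0.0, -2.1]
opening: 0.424
```

Emit:
carry_out --moves '[{"dx":0,"dy":0,"dz":0,"twist":0},{"dx":0,"dy":0,"dz":0,"twist":0},{"dx":0,"dy":0,"dz":0,"twist":0},{"dx":0,"dy":0,"dz":0,"twist":0}]' --grip 0.08

```text
t: 21.2
eef_pos: [458.5, -144.8, 23.7]
tcp_rot: [3.142, 0.0, 1.499]
ft_force: [0.2, 0.1, -0.2]
opening: 0.703
```

Emit:
carry_out --moves '[{"dx":0,"dy":0,"dz":-0.03,"twist":0},{"dx":0,"dy":0,"dz":-0.07,"twist":0},{"dx":0,"dy":0,"dz":-0.11,"twist":0},{"dx":0,"dy":0,"dz":-0.15,"twist":0},{"dx":0,"dy":0,"dz":-0.19,"twist":0}]'

```text
t: 21.7
eef_pos: [458.2, -144.6, 215.4]
tcp_rot: [3.141, 0.0, 1.499]
ft_force: [0.2, -0.1, -0.9]
opening: 0.839
```

Emit:
carry_out --moves '[{"dx":0.012,"dy":0.083,"dz":0,"twist":0},{"dx":0.024,"dy":0.165,"dz":0,"twist":0},{"dx":0.024,"dy":0.165,"dz":0,"twist":0},{"dx":0.024,"dy":0.165,"dz":0,"twist":0},{"dx":0.024,"dy":0.165,"dz":0,"twist":0}]' --grip 0

```text
t: 22.2
eef_pos: [626.2, -132.2, 212.5]
tcp_rot: [-3.141, -0.0, 1.5]
ft_force: [-0.4, 0.1, -0.6]
opening: 0.478
```

Emit:
carry_out --moves '[{"dx":0,"dy":0,"dz":0,"twist":0},{"dx":0,"dy":0,"dz":0,"twist":0},{"dx":0,"dy":0,"dz":0,"twist":0},{"dx":0,"dy":0,"dz":0,"twist":0},{"dx":0,"dy":0,"dz":0,"twist":0}]'

```text
t: 22.7
eef_pos: [624.5, -132.9, 214.0]
tcp_rot: [3.141, 0.0, 1.498]
ft_force: [-0.1, -0.1, -0.3]
opening: 0.058
```

```bash
python3 - <<'E'
from h import *
c=camera_info("wrist"); print(state()["t"],np.round(pose(),1),state()["opening"])
p,d,_=grab("wrist","w4"); W=cloud(d,c); np.savez("w4.npz",W=W,p=p); o=fit(W,p)
E
```

```text
22.7 [ 624.5 -132.9  214.    85.9] 0.05837178760077734
tray [array([629.7, -62. ]), array([201.6,  84.8]), np.float64(85.9)]
rails [array([629.6, -63.5]), array([198.6,  84.8]), np.float64(85.9)]
phone [array([630.7, -73. ]), array([61.8, 53.1]), np.float64(86.1)]
phone_z 39.2
mat [array([ 477.3, -209.4]), array([139. ,  63.4]), np.float64(66.6)]
disc [array([0., 0.]), array([0., 0.]), np.float64(0.0)]
disc_z nan
  return _methods._mean(a, axis=axis, dtype=dtype,
  ret = ret.dtype.type(ret / rcount)
```

View pics/w4.png

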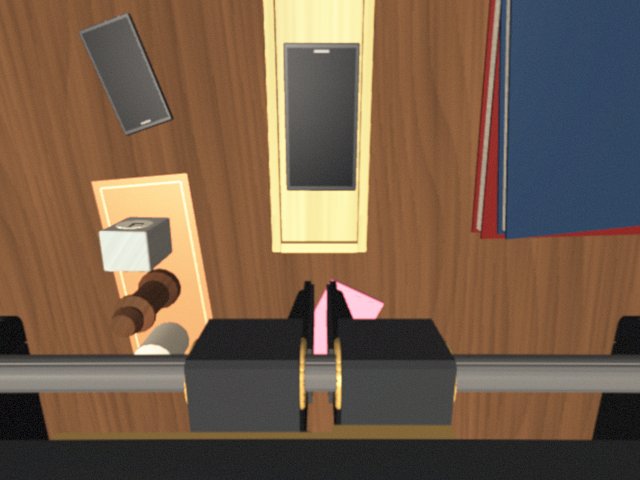

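All three ornaments stand upright on the mat. The phone spans rows 43–190 around column 321, and the end wall is at row 243. I'll read the exact edges.

```bash
python3 - <<'E'
from h import *
z=np.load("w4.npz"); W,p=z["W"],z["p"]
C=np.array([634.1,-3.3]); u=np.array([.0715,.9974]); n=np.array([.9974,-.0715])
for r in range(184,250,3): 
    q=W[r,320]; print(r,p[r,320],q.round(1),((q[:2]-C)@u).round(1))
g=p.mean(2)
for nm,(r,c) in dict(rearL=(188,288),rearR=(188,355),frontL=(45,286),frontR=(45,357),frontmid=(45,310)).items():
    q=W[r,c]; print(nm,q.round(1),((q[:2]-C)@u).round(1),((q[:2]-C)@n).round(1))
print(p[100,280:290].tolist(),p[100,354:362].tolist())
plan((625,-132.5,60,85.9),(None,None,33,None))
E
```

```text
184 [52 54 54] [ 627.8 -102.8   38.6] -99.7
187 [103 102 100] [ 627.6 -105.3   39.1] -102.2
190 [157 138 101] [ 627.5 -107.8   39.3] -104.7
193 [251 239 170] [ 627.2 -111.7   31.2] -108.6
196 [250 237 168] [ 627.  -114.4   30.9] -111.4
199 [250 237 163] [ 626.8 -117.    31.5] -113.9
202 [250 238 169] [ 626.6 -119.9   30.3] -116.8
205 [250 239 169] [ 626.4 -122.6   30.4] -119.5
208 [250 238 169] [ 626.2 -125.3   30.4] -122.2
211 [250 238 169] [ 626.  -127.9   30.8] -124.9
214 [250 238 167] [ 625.8 -130.9   29.7] -127.8
217 [250 237 167] [ 625.6 -133.5   30.1] -130.5
220 [251 239 169] [ 625.4 -135.9   31.6] -132.9
223 [250 238 167] [ 625.2 -138.7   31.5] -135.7
226 [250 236 166] [ 625.  -141.5   31.5] -138.5
229 [251 240 169] [ 624.8 -144.4   31.1] -141.4
232 [250 240 169] [ 624.6 -147.6   29.4] -144.6
235 [251 239 168] [ 624.4 -150.    31.1] -147.0
238 [251 238 164] [ 624.2 -152.9   30.6] -149.9
241 [188 155 101] [ 624.  -155.1   33. ] -152.1
244 [255 245 172] [ 624.  -155.9   39.9] -152.9
247 [254 249 184] [ 623.8 -158.4   40.9] -155.4
rearL [ 600.1 -104.3   37.9] -103.2 -26.7
rearR [ 657.6 -108.5   38. ] -103.2 31.0
frontL [609.2   6.9  38.8] 8.4 -25.5
frontR [664.4   2.9  38.9] 8.4 29.7
frontmid [627.9   5.6  39. ] 8.4 -6.9
[[252, 241, 178], [252, 242, 180], [252, 242, 177], [253, 239, 173], [220, 193, 138], [146, 136, 119], [138, 133, 128], [130, 126, 120], [115, 112, 109], [105, 103, 98]] [[83, 83, 82], [97, 95, 92], [104, 105, 102], [128, 118, 95], [220, 191, 131], [246, 229, 156], [233, 208, 141], [235, 199, 130]]
from [ 624.6 -132.8  213.9   85.9]
  dx 0.0 dy 0.0 dz 0.154 tw -0.0  rows 4
 -> [ 624.6 -132.8   59.9   85.9]
  dx 0.0 dy 0.0 dz 0.027 tw -0.0  rows 1
 -> [ 624.6 -132.8   32.9   85.9]
```

Emit:
carry_out --moves '[{"dx":0,"dy":0.002,"dz":0.04,"twist":0},{"dx":0,"dy":0.002,"dz":0.085,"twist":0},{"dx":0,"dy":0.002,"dz":0.13,"twist":0},{"dx":0,"dy":0.002,"dz":0.16,"twist":0},{"dx":0,"dy":0.002,"dz":0.16,"twist":0}]'

```text
t: 23.25
eef_pos: [624.8, -132.3, 49.8]
tcp_rot: [-3.135, -0.002, 1.499]
ft_force: [-0.6, 0.6, 1.1]
opening: 0.007
```

Emit:
carry_out --moves '[{"dx":0,"dy":0,"dz":0.006,"twist":0},{"dx":0,"dy":0,"dz":0.013,"twist":0},{"dx":0,"dy":0,"dz":0.02,"twist":0},{"dx":0,"dy":0,"dz":0.021,"twist":0},{"dx":0,"dy":0,"dz":0.021,"twist":0}]'

```text
t: 23.75
eef_pos: [626.9, -132.8, 32.9]
tcp_rot: [3.141, 0.0, 1.499]
ft_force: [-0.7, -0.4, 0.0]
opening: 0.001
```

Emit:
carry_out --moves '[{"dx":0.004,"dy":0,"dz":0,"twist":0},{"dx":0.008,"dy":0,"dz":0,"twist":0},{"dx":0.013,"dy":0,"dz":0,"twist":0},{"dx":0.018,"dy":0,"dz":0,"twist":0},{"dx":0.025,"dy":0,"dz":0,"twist":0}]'

```text
t: 24.25
eef_pos: [628.8, -107.6, 32.8]
tcp_rot: [3.141, 0.0, 1.499]
ft_force: [-0.6, -2.0, 1.5]
opening: 0.008
```

Emit:
carry_out --moves '[{"dx":0.01,"dy":0,"dz":0,"twist":0},{"dx":0.022,"dy":0,"dz":0,"twist":0},{"dx":0.034,"dy":0,"dz":0,"twist":0},{"dx":0.046,"dy":0,"dz":0,"twist":0},{"dx":0.058,"dy":0,"dz":0,"twist":0}]'

```text
t: 24.75
eef_pos: [632.8, -48.8, 32.6]
tcp_rot: [-3.142, 0.0, 1.499]
ft_force: [-0.5, -1.8, 2.3]
opening: 0.002
```

Emit:
carry_out --moves '[{"dx":0.012,"dy":0,"dz":0,"twist":0},{"dx":0.024,"dy":0,"dz":0,"twist":0},{"dx":0.036,"dy":0,"dz":0,"twist":0},{"dx":0.048,"dy":0,"dz":0,"twist":0},{"dx":0.06,"dy":0,"dz":0,"twist":0}]'

```text
t: 25.25
eef_pos: [637.1, 10.8, 32.6]
tcp_rot: [-3.142, 0.0, 1.499]
ft_force: [-0.2, -1.9, 1.3]
opening: 0.005
```

Emit:
carry_out --moves '[{"dx":0.011,"dy":0,"dz":0,"twist":0},{"dx":0.02,"dy":0,"dz":0,"twist":0},{"dx":0.028,"dy":0,"dz":0,"twist":0},{"dx":0.035,"dy":0,"dz":0,"twist":0},{"dx":0.042,"dy":0,"dz":0,"twist":0}]'

```text
t: 25.75
eef_pos: [640.1, 52.1, 32.6]
tcp_rot: [-3.142, 0.0, 1.499]
ft_force: [0.5, -2.1, 2.4]
opening: 0.003
```

Emit:
carry_out --moves '[{"dx":0.005,"dy":0,"dz":0,"twist":0},{"dx":0.01,"dy":0,"dz":0,"twist":0},{"dx":0.014,"dy":0,"dz":0,"twist":0},{"dx":0.016,"dy":0,"dz":0,"twist":0},{"dx":0.016,"dy":0,"dz":0,"twist":0}]'

```text
t: 26.25
eef_pos: [641.2, 68.0, 32.5]
tcp_rot: [-3.141, -0.0, 1.499]
ft_force: [-0.0, 0.3, -0.7]
opening: 0.003
```

```bash
cat >> h.py <<'E'
C=np.array([634.1,-3.3]); U=np.array([.0715,.9974]); N=np.array([.9974,-.0715])
def sl(q): q=np.array(q)[...,:2]-C; return np.round([q@U,q@N],1)
E
python3 - <<'E'
from h import *
c=camera_info("wrist"); print(state()["t"],np.round(pose(),1),sl(pose()[:3]))
p,d,_=grab("wrist","w5")
E
```

```text
26.25 [641.2  68.   32.5  85.9] [71.6  2. ]
```

View pics/w5.png

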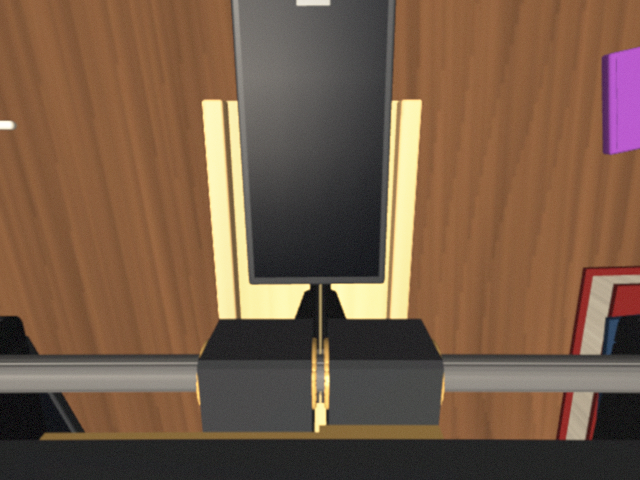

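The phone overhangs the open end, with its rear edge touching the fingers at (317,282). I'll back off, open over the overhang and check it.

Emit:
carry_out --moves '[{"dx":-0.008,"dy":0,"dz":0,"twist":0},{"dx":-0.008,"dy":0,"dz":-0.03,"twist":0},{"dx":-0.008,"dy":0,"dz":-0.07,"twist":0},{"dx":-0.008,"dy":0,"dz":-0.11,"twist":0},{"dx":-0.008,"dy":0,"dz":-0.13,"twist":0}]'

```text
t: 26.8
eef_pos: [641.5, 59.0, 166.0]
tcp_rot: [3.138, -0.0, 1.498]
ft_force: [0.1, 0.0, 0.3]
opening: 0.003
```

Emit:
carry_out --moves '[{"dx":0.035,"dy":0,"dz":0,"twist":0},{"dx":0.08,"dy":0,"dz":0,"twist":0},{"dx":0.118,"dy":0,"dz":0,"twist":0},{"dx":0.118,"dy":0,"dz":0,"twist":0},{"dx":0.118,"dy":0,"dz":0,"twist":0}]' --grip 0.09

```text
t: 27.3
eef_pos: [649.0, 177.4, 162.2]
tcp_rot: [-3.141, 0.0, 1.5]
ft_force: [-0.5, -1.5, -0.0]
opening: 0.369
```

Emit:
carry_out --moves '[{"dx":0,"dy":0,"dz":0,"twist":0},{"dx":0,"dy":0,"dz":0,"twist":0},{"dx":0,"dy":0,"dz":0,"twist":0},{"dx":0,"dy":0,"dz":0,"twist":0},{"dx":0,"dy":0,"dz":0,"twist":0}]'

```text
t: 27.8
eef_pos: [649.3, 177.0, 162.7]
tcp_rot: [3.141, 0.0, 1.498]
ft_force: [-0.1, 0.5, 0.4]
opening: 0.791
```

```bash
python3 - <<'E'
from h import *
c=camera_info("wrist"); print(state()["t"],np.round(pose(),1),sl(pose()[:3]),state()["opening"])
p,d,_=grab("wrist","w6"); W=cloud(d,c); np.savez("w6.npz",W=W,p=p)
X,Y,Z=np.moveaxis(W,-1,0); hsv=cv2.cvtColor(p,cv2.COLOR_RGB2HSV)
q=W-0; S=(W[...,:2]-C)@U; L=(W[...,:2]-C)@N
m=(S>100)&(S<230)&(abs(L)<45)&(Z>32)&(Z<46)&(p.max(2)<170)
n,l,st,_=cv2.connectedComponentsWithStats(m.astype(np.uint8)); m=l==1+np.argmax(st[1:,4])
print(m.sum(),"front s",np.percentile(S[m],[50,99,99.8]).round(1),"lat",[ (np.percentile(L[m&(abs(S-k)<3)],[.5,99.5])).round(1) for k in (170,180,190)],np.median(Z[m]))
E
```

```text
27.8 [649.3 177.  162.7  85.8] [180.9   2.2] 0.790917692244166
9260 front s [153.8 199.3 199.6] lat [array([-29.,  30.]), array([-29.3,  29.8]), array([-29.7,  29.5])] 39.1657724775265
```

View pics/w6.png

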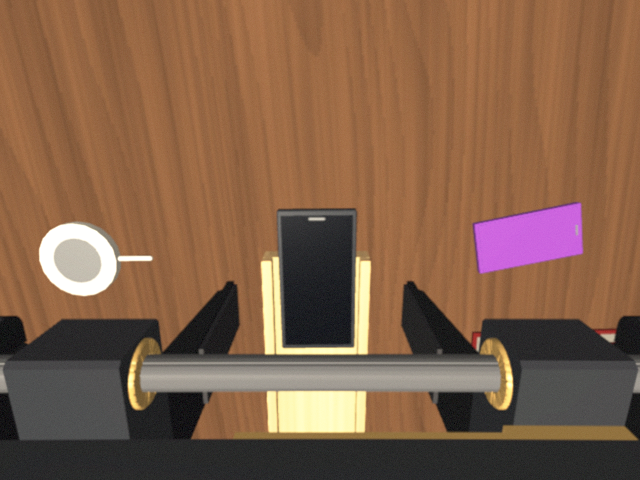

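The phone's front edge is at s = 199.5, an overhang of about 39 mm. It's centred near (317,280) and the fingers clear it. Gripping.

Emit:
carry_out --moves '[{"dx":0,"dy":-0.002,"dz":0.04,"twist":0},{"dx":0,"dy":-0.002,"dz":0.08,"twist":0},{"dx":0,"dy":-0.002,"dz":0.115,"twist":0},{"dx":0,"dy":-0.002,"dz":0.13,"twist":0},{"dx":0,"dy":-0.002,"dz":0.138,"twist":0}]'

```text
t: 28.35
eef_pos: [647.0, 177.5, 23.5]
tcp_rot: [-3.14, 0.0, 1.499]
ft_force: [0.1, -0.2, 0.4]
opening: 0.944
```

Emit:
carry_out --moves '[{"dx":0,"dy":0,"dz":0,"twist":0},{"dx":0,"dy":0,"dz":0,"twist":0},{"dx":0,"dy":0,"dz":0,"twist":0}]'

```text
t: 28.65
eef_pos: [648.0, 177.6, 26.2]
tcp_rot: [3.139, -0.0, 1.499]
ft_force: [0.3, -0.0, 0.6]
opening: 0.948
```

Emit:
carry_out --moves '[{"dx":0,"dy":0,"dz":0,"twist":0},{"dx":0,"dy":0,"dz":0,"twist":0},{"dx":0,"dy":0,"dz":0,"twist":0},{"dx":0,"dy":0,"dz":0,"twist":0},{"dx":0,"dy":0,"dz":0,"twist":0}]' --grip 0.045

```text
t: 29.15
eef_pos: [647.2, 177.5, 24.7]
tcp_rot: [3.142, 0.0, 1.499]
ft_force: [0.1, -0.4, 0.7]
opening: 0.628
```

Emit:
carry_out --moves '[{"dx":0,"dy":0,"dz":0,"twist":0},{"dx":0,"dy":0,"dz":0,"twist":0},{"dx":0,"dy":0,"dz":0,"twist":0}]'

```text
t: 29.45
eef_pos: [647.2, 177.5, 24.7]
tcp_rot: [3.142, 0.0, 1.499]
ft_force: [-0.4, -0.2, 1.9]
opening: 0.628
```

Emit:
carry_out --moves '[{"dx":0,"dy":0,"dz":-0.003,"twist":0},{"dx":0,"dy":0,"dz":-0.01,"twist":0},{"dx":0,"dy":0,"dz":-0.02,"twist":0},{"dx":0,"dy":0,"dz":-0.03,"twist":0},{"dx":0,"dy":0,"dz":-0.04,"twist":0}]'

```text
t: 29.95
eef_pos: [647.3, 177.5, 65.8]
tcp_rot: [3.141, -0.0, 1.499]
ft_force: [0.4, 0.1, -1.6]
opening: 0.626
```

Emit:
carry_out --moves '[{"dx":0,"dy":0,"dz":-0.01,"twist":0},{"dx":0,"dy":0,"dz":-0.015,"twist":0},{"dx":0,"dy":0,"dz":-0.015,"twist":0},{"dx":0,"dy":0,"dz":-0.015,"twist":0}]'

```text
t: 30.35
eef_pos: [647.1, 177.5, 79.5]
tcp_rot: [-3.141, 0.0, 1.499]
ft_force: [0.2, 0.4, -1.5]
opening: 0.63
```

```bash
python3 - <<'E'
from h import *
c=camera_info("wrist"); s=state(); P=pose(); print(s["t"],np.round(P,1),sl(P[:3]),s["opening"],s["ft_force"].round(1),s["moment"].round(2))
p,d,_=grab("wrist"); W=cloud(d,c)
T=np.array(P[:3]); u=np.array([np.cos(np.radians(P[3])),np.sin(np.radians(P[3]))]); n=np.array([u[1],-u[0]])
S=(W[...,:2]-T[:2])@u; L=(W[...,:2]-T[:2])@n; Z=W[...,2]
m=(S>-110)&(S<40)&(abs(L)<29)&(abs(Z-T[2]-12)<30)&(p.max(2)<170)
k,l,st,_=cv2.connectedComponentsWithStats(m.astype(np.uint8)); m=l==1+np.argmax(st[1:,4])
A=np.c_[S[m],L[m],np.ones(m.sum())]; f=np.linalg.lstsq(A,Z[m],rcond=None)[0]; print(m.sum(),"plane",f.round(3),"TCPz",T[2].round(1),"S range",np.percentile(S[m],[.3,99.7]).round(1))
p2,d2,c2=grab("side"); x,y=pix([649,160,70],c2)[0].astype(int); a=p2[y-45:y+55,x-60:x+60]
cv2.imwrite("pics/c3.png",np.hstack([cv2.resize(a,(480,400)),cv2.resize(p,(320,400))])[:,:,::-1])
E
```

```text
30.35 [647.1 177.5  79.5  85.9] [181.2  -0. ] 0.6296898815953191 [ 0.2  0.4 -1.5] [ 0.01 -0.1  -0.01]
11238 plane [-3.3000e-02 -4.8000e-02  9.4232e+01] TCPz 79.5 S range [-17.2  18.5]
```

View pics/c3.png

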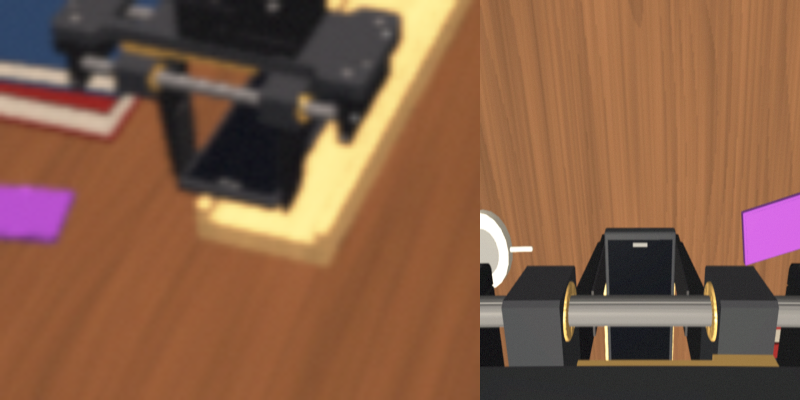

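The phone is held level. Its centre is about 39.6 mm behind the TCP. Next, over to the disc.

```bash
python3 - <<'E'
from h import *
plan((448,200.2,80,85.9),(None,None,15,None))
E
```

```text
from [646.9 177.5  79.   85.9]
  dx 0.008 dy -0.2 dz -0.001 tw -0.0  rows 5
 -> [448.  199.8  80.   85.9]
  dx 0.0 dy 0.0 dz 0.065 tw -0.0  rows 2
 -> [448.  199.8  15.   85.9]
```

Emit:
carry_out --moves '[{"dx":0.001,"dy":-0.02,"dz":0,"twist":0},{"dx":0.002,"dy":-0.045,"dz":0,"twist":0},{"dx":0.003,"dy":-0.075,"dz":0,"twist":0},{"dx":0.004,"dy":-0.105,"dz":0,"twist":0},{"dx":0.005,"dy":-0.135,"dz":0,"twist":0}]'

```text
t: 30.95
eef_pos: [511.5, 192.2, 79.2]
tcp_rot: [-3.141, 0.0, 1.499]
ft_force: [0.6, 0.5, -1.8]
opening: 0.624
```

Emit:
carry_out --moves '[{"dx":0.001,"dy":-0.025,"dz":0,"twist":0},{"dx":0.002,"dy":-0.045,"dz":0,"twist":0},{"dx":0.003,"dy":-0.058,"dz":0,"twist":0},{"dx":0.003,"dy":-0.065,"dz":0,"twist":0},{"dx":0.003,"dy":-0.065,"dz":0,"twist":0}]'

```text
t: 31.45
eef_pos: [448.1, 200.0, 79.6]
tcp_rot: [-3.142, 0.0, 1.499]
ft_force: [-0.6, -0.1, -1.3]
opening: 0.631
```

Emit:
carry_out --moves '[{"dx":0,"dy":0,"dz":0.015,"twist":0},{"dx":0,"dy":0,"dz":0.035,"twist":0},{"dx":0,"dy":0,"dz":0.052,"twist":0},{"dx":0,"dy":0,"dz":0.06,"twist":0},{"dx":0,"dy":0,"dz":0.06,"twist":0}]'

```text
t: 31.95
eef_pos: [448.5, 199.7, 18.7]
tcp_rot: [-3.14, 0.001, 1.498]
ft_force: [0.5, 0.5, -0.9]
opening: 0.628
```

Emit:
carry_out --moves '[{"dx":0,"dy":0,"dz":0.002,"twist":0},{"dx":0,"dy":0,"dz":0.005,"twist":0},{"dx":0,"dy":0,"dz":0.008,"twist":0},{"dx":0,"dy":0,"dz":0.011,"twist":0},{"dx":0,"dy":0,"dz":0.011,"twist":0}]'

```text
t: 32.45
eef_pos: [448.2, 199.9, 8.4]
tcp_rot: [-3.141, 0.0, 1.499]
ft_force: [0.1, 0.1, -2.3]
opening: 0.627
```

Emit:
carry_out --moves '[{"dx":0,"dy":0,"dz":0.001,"twist":0},{"dx":0,"dy":0,"dz":0.001,"twist":0},{"dx":0,"dy":0,"dz":0.001,"twist":0}]'

```text
t: 32.75
eef_pos: [448.3, 199.9, 7.7]
tcp_rot: [3.141, 0.0, 1.499]
ft_force: [-0.0, -0.2, -1.4]
opening: 0.625
```

Contact should come at TCP z ≈ 4.7, so I'm lowering 3 mm more before releasing.

Emit:
carry_out --moves '[{"dx":0,"dy":0,"dz":0.001,"twist":0},{"dx":0,"dy":0,"dz":0.002,"twist":0},{"dx":0,"dy":0,"dz":0.0025,"twist":0},{"dx":0,"dy":0,"dz":0.0025,"twist":0},{"dx":0,"dy":0,"dz":0.0025,"twist":0}]'

```text
t: 33.25
eef_pos: [448.3, 199.9, 5.1]
tcp_rot: [-3.142, 0.0, 1.499]
ft_force: [0.6, 0.3, -1.8]
opening: 0.63
```

Emit:
carry_out --moves '[{"dx":0,"dy":0,"dz":0,"twist":0},{"dx":0,"dy":0,"dz":0,"twist":0},{"dx":0,"dy":0,"dz":0,"twist":0},{"dx":0,"dy":0,"dz":0,"twist":0}]' --grip 0.085

```text
t: 33.65
eef_pos: [448.3, 199.9, 5.2]
tcp_rot: [3.141, 0.0, 1.499]
ft_force: [-0.2, -0.1, 0.5]
opening: 0.878
```

Emit:
carry_out --moves '[{"dx":0,"dy":0,"dz":-0.02,"twist":0},{"dx":0,"dy":0,"dz":-0.06,"twist":0},{"dx":0,"dy":0,"dz":-0.105,"twist":0},{"dx":0,"dy":0,"dz":-0.15,"twist":0},{"dx":0,"dy":0,"dz":-0.195,"twist":0}]'

```text
t: 34.15
eef_pos: [447.9, 199.7, 202.1]
tcp_rot: [3.142, 0.0, 1.499]
ft_force: [0.3, 0.5, 0.5]
opening: 0.89
```

Emit:
carry_out --moves '[{"dx":-0.04,"dy":0,"dz":-0.02,"twist":0},{"dx":-0.085,"dy":0,"dz":-0.04,"twist":0},{"dx":-0.13,"dy":0,"dz":-0.06,"twist":0},{"dx":-0.13,"dy":0,"dz":-0.06,"twist":0},{"dx":-0.13,"dy":0,"dz":-0.06,"twist":0}]'

```text
t: 34.65
eef_pos: [438.9, 69.6, 260.4]
tcp_rot: [3.141, -0.0, 1.496]
ft_force: [0.6, -0.1, 0.2]
opening: 0.898
```

```bash
python3 - <<'E'
from h import *
grab("wrist"); c=camera_info("wrist"); P=pose(); print(state()["t"],np.round(P,1))
p,d,_=grab("wrist","w7"); W=cloud(d,c); X,Y,Z=np.moveaxis(W,-1,0)
m=(X>390)&(X<510)&(Y>70)&(Y<250)&(Z>14)&(Z<26); print("phone",rect(W[m][:,:2]),np.median(Z[m]))
m=(X>390)&(X<500)&(Y>100)&(Y<230)&(Z>7)&(Z<13.5)&(p.min(2)>120); print("disc visible x",np.percentile(X[m],[0.5,99]).round(1),"n",m.sum())
E
```

```text
34.7 [438.7  70.4 259.9  85.8]
phone [array([446.4, 159.7]), array([115.8,  60.9]), np.float64(85.8)] 19.164491076931633
disc visible x [412.8 498.5] n 60
```

View pics/w7.png

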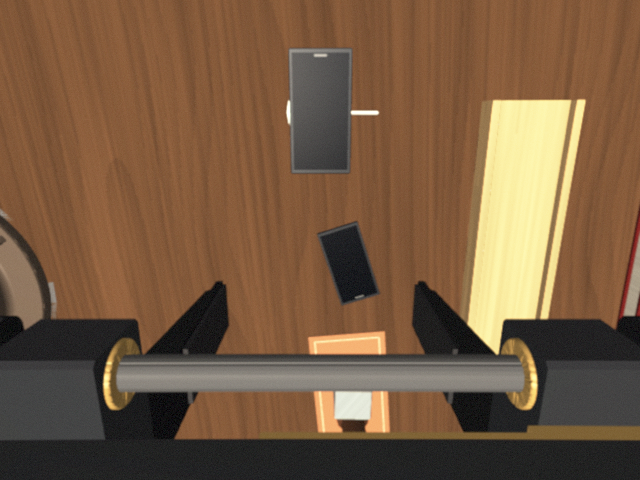

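The phone lies screen up on the disc, centred at (446.4,159.7) against the disc's (445.2,160.7), and level. Now the clock goes back.

```bash
python3 - <<'E'
from h import *
e=plan((458.6,-144.8,150,85.9),(None,None,23.5,None),(None,None,150.5,None),(638.9,36.7,150,85.9),(None,None,50,None))
e=plan((459.6,-200,150,85.9),(None,None,25,None),(None,None,150,None),(638.5,85.9,150,85.9),start=(638.9,36.7,150,85.9))
e=plan((459.6,-255.2,150,85.9),(None,None,22,None),(None,None,150,None),(649.6,132.2,150,85.9),start=(638.5,85.9,150,85.9))
E
```

```text
from [438.7  70.9 259.6  85.9]
  dx -0.214 dy 0.035 dz 0.11 tw -0.0  rows 5
 -> [ 458.3 -145.1  149.6   85.9]
  dx 0.0 dy 0.0 dz 0.126 tw -0.0  rows 3
 -> [ 458.3 -145.1   23.6   85.9]
  dx 0.0 dy 0.0 dz -0.127 tw -0.0  rows 3
 -> [ 458.3 -145.1  150.6   85.9]
  dx 0.097 dy 0.084 dz 0.0 tw -0.0  rows 3
  dx 0.097 dy 0.083 dz 0.001 tw -0.0  rows 3
 -> [638.8  36.5 149.6  85.9]
  dx 0.0 dy 0.0 dz 0.1 tw -0.0  rows 3
 -> [638.8  36.5  49.6  85.9]
from [638.9  36.7 150.   85.9]
  dx -0.124 dy -0.081 dz 0.0 tw -0.0  rows 4
  dx -0.125 dy -0.081 dz 0.0 tw -0.0  rows 4
 -> [ 459.5 -200.1  150.    85.9]
  dx 0.0 dy 0.0 dz 0.125 tw -0.0  rows 3
 -> [ 459.5 -200.1   25.    85.9]
  dx 0.0 dy 0.0 dz -0.125 tw -0.0  rows 3
 -> [ 459.5 -200.1  150.    85.9]
  dx 0.149 dy 0.079 dz 0.0 tw -0.0  rows 4
  dx 0.149 dy 0.079 dz 0.0 tw -0.0  rows 4
 -> [638.4  85.9 150.   85.9]
from [638.5  85.9 150.   85.9]
  dx -0.177 dy -0.077 dz 0.0 tw -0.0  rows 4
  dx -0.176 dy -0.077 dz 0.0 tw -0.0  rows 4
 -> [ 459.7 -255.2  150.    85.9]
  dx 0.0 dy 0.0 dz 0.128 tw -0.0  rows 3
 -> [ 459.7 -255.2   22.    85.9]
  dx 0.0 dy 0.0 dz -0.128 tw -0.0  rows 3
 -> [ 459.7 -255.2  150.    85.9]
  dx 0.2 dy 0.081 dz 0.0 tw -0.0  rows 5
  dx 0.2 dy 0.081 dz 0.0 tw -0.0  rows 5
 -> [649.8 132.2 150.   85.9]
```

Emit:
carry_out --moves '[{"dx":-0.048,"dy":0.008,"dz":0.024,"twist":0},{"dx":-0.09,"dy":0.015,"dz":0.046,"twist":0},{"dx":-0.135,"dy":0.022,"dz":0.069,"twist":0},{"dx":-0.177,"dy":0.029,"dz":0.09,"twist":0},{"dx":-0.214,"dy":0.035,"dz":0.11,"twist":0}]' --grip 0.095

```text
t: 35.25
eef_pos: [458.6, -146.3, 148.3]
tcp_rot: [-3.14, -0.001, 1.501]
ft_force: [0.6, 0.2, -0.6]
opening: 0.997
```

Emit:
carry_out --moves '[{"dx":0,"dy":0,"dz":0,"twist":0},{"dx":0,"dy":0,"dz":0.035,"twist":0},{"dx":0,"dy":0,"dz":0.075,"twist":0},{"dx":0,"dy":0,"dz":0.11,"twist":0},{"dx":0,"dy":0,"dz":0.126,"twist":0}]'

```text
t: 35.75
eef_pos: [457.7, -143.5, 21.3]
tcp_rot: [-3.138, -0.002, 1.501]
ft_force: [-0.3, -0.3, 0.5]
opening: 1.0
```

Emit:
carry_out --moves '[{"dx":0,"dy":0,"dz":0,"twist":0},{"dx":0,"dy":0,"dz":0,"twist":0},{"dx":0,"dy":0,"dz":0,"twist":0},{"dx":0,"dy":0,"dz":0,"twist":0},{"dx":0,"dy":0,"dz":0,"twist":0}]' --grip 0.03

```text
t: 36.25
eef_pos: [458.8, -145.8, 24.9]
tcp_rot: [3.14, 0.001, 1.499]
ft_force: [-0.6, 0.4, -0.3]
opening: 0.636
```

Emit:
carry_out --moves '[{"dx":0,"dy":0,"dz":0,"twist":0},{"dx":0,"dy":0,"dz":0,"twist":0},{"dx":0,"dy":0,"dz":0,"twist":0},{"dx":0,"dy":0,"dz":0,"twist":0},{"dx":0,"dy":0,"dz":0,"twist":0}]'

```text
t: 36.75
eef_pos: [458.5, -145.9, 24.3]
tcp_rot: [3.141, 0.0, 1.499]
ft_force: [-1.2, -0.7, 5.0]
opening: 0.419
```

Emit:
carry_out --moves '[{"dx":0,"dy":0,"dz":-0.015,"twist":0},{"dx":0,"dy":0,"dz":-0.045,"twist":0},{"dx":0,"dy":0,"dz":-0.08,"twist":0},{"dx":0,"dy":0,"dz":-0.115,"twist":0},{"dx":0,"dy":0,"dz":-0.127,"twist":0}]'

```text
t: 37.25
eef_pos: [459.1, -146.0, 153.8]
tcp_rot: [3.138, 0.001, 1.499]
ft_force: [0.5, -0.3, -2.7]
opening: 0.42
```

Emit:
carry_out --moves '[{"dx":0.016,"dy":0.014,"dz":0,"twist":0},{"dx":0.036,"dy":0.031,"dz":0,"twist":0},{"dx":0.06,"dy":0.051,"dz":0,"twist":0},{"dx":0.085,"dy":0.073,"dz":0,"twist":0},{"dx":0.11,"dy":0.094,"dz":0,"twist":0}]'

```text
t: 37.75
eef_pos: [560.7, -41.8, 150.7]
tcp_rot: [-3.141, -0.0, 1.498]
ft_force: [0.1, -0.8, -1.3]
opening: 0.419
```

Emit:
carry_out --moves '[{"dx":0.025,"dy":0.022,"dz":0,"twist":0},{"dx":0.05,"dy":0.043,"dz":0,"twist":0},{"dx":0.07,"dy":0.061,"dz":0,"twist":0},{"dx":0.084,"dy":0.073,"dz":0,"twist":0},{"dx":0.084,"dy":0.073,"dz":0,"twist":0}]'

```text
t: 38.25
eef_pos: [639.7, 37.3, 150.1]
tcp_rot: [-3.141, -0.0, 1.5]
ft_force: [-0.0, 0.4, -2.2]
opening: 0.417
```

Emit:
carry_out --moves '[{"dx":0,"dy":0,"dz":0.02,"twist":0},{"dx":0,"dy":0,"dz":0.045,"twist":0},{"dx":0,"dy":0,"dz":0.07,"twist":0},{"dx":0,"dy":0,"dz":0.085,"twist":0},{"dx":0,"dy":0,"dz":0.09,"twist":0}]'

```text
t: 38.75
eef_pos: [637.9, 35.3, 59.4]
tcp_rot: [-3.139, 0.0, 1.498]
ft_force: [-0.6, 0.3, -1.3]
opening: 0.423
```

Emit:
carry_out --moves '[{"dx":0,"dy":0,"dz":0.002,"twist":0},{"dx":0,"dy":0,"dz":0.005,"twist":0},{"dx":0,"dy":0,"dz":0.008,"twist":0},{"dx":0,"dy":0,"dz":0.009,"twist":0},{"dx":0,"dy":0,"dz":0.009,"twist":0}]'

```text
t: 39.25
eef_pos: [639.0, 35.8, 52.3]
tcp_rot: [3.141, 0.0, 1.499]
ft_force: [0.5, -0.1, -2.1]
opening: 0.42
```

Emit:
carry_out --moves '[{"dx":0,"dy":0,"dz":0,"twist":0},{"dx":0,"dy":0,"dz":0,"twist":0},{"dx":0,"dy":0,"dz":0,"twist":0}]'

```text
t: 39.55
eef_pos: [639.0, 35.7, 52.2]
tcp_rot: [3.141, 0.0, 1.499]
ft_force: [-0.1, -0.4, -2.3]
opening: 0.421
```

Emit:
carry_out --moves '[{"dx":0,"dy":0,"dz":0.001,"twist":0},{"dx":0,"dy":0,"dz":0.001,"twist":0}]'

```text
t: 39.75
eef_pos: [639.1, 35.7, 51.4]
tcp_rot: [3.141, 0.0, 1.499]
ft_force: [-1.2, -0.4, 0.4]
opening: 0.422
```

Emit:
carry_out --moves '[{"dx":0,"dy":0,"dz":0,"twist":0},{"dx":0,"dy":0,"dz":0,"twist":0},{"dx":0,"dy":0,"dz":0,"twist":0},{"dx":0,"dy":0,"dz":0,"twist":0}]' --grip 0.095

```text
t: 40.15
eef_pos: [639.0, 35.7, 51.1]
tcp_rot: [3.142, 0.0, 1.499]
ft_force: [0.8, 0.4, 0.7]
opening: 0.702
```

Emit:
carry_out --moves '[{"dx":0,"dy":0,"dz":-0.02,"twist":0},{"dx":0,"dy":0,"dz":-0.05,"twist":0},{"dx":0,"dy":0,"dz":-0.08,"twist":0},{"dx":0,"dy":0,"dz":-0.1,"twist":0},{"dx":0,"dy":0,"dz":-0.1,"twist":0}]'

```text
t: 40.65
eef_pos: [640.1, 35.7, 154.0]
tcp_rot: [3.137, -0.0, 1.499]
ft_force: [0.2, 1.1, -0.7]
opening: 0.998
```

Emit:
carry_out --moves '[{"dx":-0.035,"dy":-0.023,"dz":0,"twist":0},{"dx":-0.07,"dy":-0.046,"dz":0,"twist":0},{"dx":-0.105,"dy":-0.069,"dz":0,"twist":0},{"dx":-0.124,"dy":-0.081,"dz":0,"twist":0},{"dx":-0.124,"dy":-0.081,"dz":0,"twist":0}]'

```text
t: 41.15
eef_pos: [547.6, -83.9, 150.3]
tcp_rot: [-3.14, -0.0, 1.496]
ft_force: [0.5, 0.3, -0.2]
opening: 1.0
```

Emit:
carry_out --moves '[{"dx":-0.035,"dy":-0.023,"dz":0,"twist":0},{"dx":-0.07,"dy":-0.046,"dz":0,"twist":0},{"dx":-0.105,"dy":-0.069,"dz":0,"twist":0},{"dx":-0.124,"dy":-0.081,"dz":0,"twist":0},{"dx":-0.124,"dy":-0.081,"dz":0,"twist":0}]'

```text
t: 41.65
eef_pos: [458.8, -201.2, 150.6]
tcp_rot: [-3.141, -0.0, 1.496]
ft_force: [1.1, 0.7, 0.0]
opening: 1.0
```

Emit:
carry_out --moves '[{"dx":0,"dy":0,"dz":0,"twist":0},{"dx":0,"dy":0,"dz":0,"twist":0}]'

```text
t: 41.85
eef_pos: [460.3, -199.1, 150.8]
tcp_rot: [-3.141, -0.0, 1.5]
ft_force: [-0.6, -1.1, 0.1]
opening: 1.005
```

Emit:
carry_out --moves '[{"dx":0,"dy":0,"dz":0.03,"twist":0},{"dx":0,"dy":0,"dz":0.065,"twist":0},{"dx":0,"dy":0,"dz":0.1,"twist":0},{"dx":0,"dy":0,"dz":0.12,"twist":0},{"dx":0,"dy":0,"dz":0.125,"twist":0}]'

```text
t: 42.35
eef_pos: [459.4, -198.5, 24.0]
tcp_rot: [-3.139, -0.002, 1.5]
ft_force: [0.3, 0.7, 0.9]
opening: 0.998
```

Emit:
carry_out --moves '[{"dx":0,"dy":0,"dz":0,"twist":0},{"dx":0,"dy":0,"dz":0,"twist":0},{"dx":0,"dy":0,"dz":0,"twist":0},{"dx":0,"dy":0,"dz":0,"twist":0},{"dx":0,"dy":0,"dz":0,"twist":0}]' --grip 0.02

```text
t: 42.85
eef_pos: [459.8, -200.1, 26.7]
tcp_rot: [3.141, 0.001, 1.499]
ft_force: [-0.4, 0.4, -0.7]
opening: 0.634
```

Emit:
carry_out --moves '[{"dx":0,"dy":0,"dz":0,"twist":0},{"dx":0,"dy":0,"dz":0,"twist":0},{"dx":0,"dy":0,"dz":0,"twist":0},{"dx":0,"dy":0,"dz":0,"twist":0},{"dx":0,"dy":0,"dz":0,"twist":0}]'

```text
t: 43.35
eef_pos: [459.5, -200.0, 26.1]
tcp_rot: [-3.141, 0.0, 1.499]
ft_force: [-0.6, -0.1, 1.8]
opening: 0.356
```

Emit:
carry_out --moves '[{"dx":0,"dy":0,"dz":0,"twist":0},{"dx":0,"dy":0,"dz":0,"twist":0}]'

```text
t: 43.55
eef_pos: [459.5, -200.0, 26.1]
tcp_rot: [-3.142, 0.0, 1.499]
ft_force: [-0.7, 0.4, 1.3]
opening: 0.358
```

Emit:
carry_out --moves '[{"dx":0,"dy":0,"dz":-0.01,"twist":0},{"dx":0,"dy":0,"dz":-0.04,"twist":0},{"dx":0,"dy":0,"dz":-0.08,"twist":0},{"dx":0,"dy":0,"dz":-0.113,"twist":0},{"dx":0,"dy":0,"dz":-0.125,"twist":0}]'

```text
t: 44.05
eef_pos: [460.3, -200.3, 154.5]
tcp_rot: [3.137, 0.002, 1.499]
ft_force: [0.0, 0.2, -1.4]
opening: 0.359
```

Emit:
carry_out --moves '[{"dx":0.02,"dy":0.011,"dz":0,"twist":0},{"dx":0.05,"dy":0.027,"dz":0,"twist":0},{"dx":0.085,"dy":0.045,"dz":0,"twist":0},{"dx":0.118,"dy":0.063,"dz":0,"twist":0},{"dx":0.149,"dy":0.079,"dz":0,"twist":0}]'

```text
t: 44.55
eef_pos: [549.5, -55.5, 150.6]
tcp_rot: [-3.141, -0.0, 1.499]
ft_force: [0.2, 0.3, -1.3]
opening: 0.355
```

Emit:
carry_out --moves '[{"dx":0.035,"dy":0.019,"dz":0,"twist":0},{"dx":0.07,"dy":0.037,"dz":0,"twist":0},{"dx":0.1,"dy":0.053,"dz":0,"twist":0},{"dx":0.13,"dy":0.069,"dz":0,"twist":0},{"dx":0.149,"dy":0.079,"dz":0,"twist":0}]'

```text
t: 45.05
eef_pos: [639.1, 88.0, 150.3]
tcp_rot: [-3.141, 0.0, 1.5]
ft_force: [-0.6, -0.1, -0.5]
opening: 0.356
```

Emit:
carry_out --moves '[{"dx":0,"dy":0,"dz":0,"twist":0},{"dx":0,"dy":0,"dz":0.025,"twist":0},{"dx":0,"dy":0,"dz":0.055,"twist":0},{"dx":0,"dy":0,"dz":0.08,"twist":0},{"dx":0,"dy":0,"dz":0.088,"twist":0}]'

```text
t: 45.55
eef_pos: [636.8, 85.1, 60.3]
tcp_rot: [-3.137, 0.001, 1.498]
ft_force: [-0.4, -0.3, -0.5]
opening: 0.355
```

Emit:
carry_out --moves '[{"dx":0,"dy":0,"dz":0.002,"twist":0},{"dx":0,"dy":0,"dz":0.005,"twist":0},{"dx":0,"dy":0,"dz":0.008,"twist":0},{"dx":0,"dy":0,"dz":0.009,"twist":0},{"dx":0,"dy":0,"dz":0.009,"twist":0}]'

```text
t: 46.05
eef_pos: [638.7, 85.9, 54.5]
tcp_rot: [3.141, 0.0, 1.499]
ft_force: [-0.3, -0.2, -1.1]
opening: 0.36
```

Emit:
carry_out --moves '[{"dx":0,"dy":0,"dz":0,"twist":0},{"dx":0,"dy":0,"dz":0,"twist":0},{"dx":0,"dy":0,"dz":0,"twist":0}]'

```text
t: 46.35
eef_pos: [638.7, 85.9, 54.3]
tcp_rot: [3.141, 0.0, 1.499]
ft_force: [-0.4, -0.5, -0.9]
opening: 0.357
```

Lowering 1 mm more, then releasing and moving on to the vase.

Emit:
carry_out --moves '[{"dx":0,"dy":0,"dz":0.001,"twist":0},{"dx":0,"dy":0,"dz":0.001,"twist":0}]'

```text
t: 46.55
eef_pos: [638.7, 85.9, 53.2]
tcp_rot: [3.141, 0.0, 1.499]
ft_force: [-1.2, -0.4, -0.3]
opening: 0.357
```

Emit:
carry_out --moves '[{"dx":0,"dy":0,"dz":0,"twist":0},{"dx":0,"dy":0,"dz":0,"twist":0},{"dx":0,"dy":0,"dz":0,"twist":0},{"dx":0,"dy":0,"dz":0,"twist":0},{"dx":0,"dy":0,"dz":0,"twist":0}]' --grip 0.095

```text
t: 47.05
eef_pos: [638.6, 85.9, 53.1]
tcp_rot: [3.142, 0.0, 1.499]
ft_force: [0.1, -0.6, -0.1]
opening: 0.718
```

Emit:
carry_out --moves '[{"dx":0,"dy":0,"dz":-0.02,"twist":0},{"dx":0,"dy":0,"dz":-0.05,"twist":0},{"dx":0,"dy":0,"dz":-0.08,"twist":0},{"dx":0,"dy":0,"dz":-0.097,"twist":0},{"dx":0,"dy":0,"dz":-0.097,"twist":0}]'

```text
t: 47.55
eef_pos: [639.6, 85.9, 152.7]
tcp_rot: [3.137, -0.0, 1.499]
ft_force: [-0.5, 0.5, 0.1]
opening: 0.996
```

Emit:
carry_out --moves '[{"dx":-0.04,"dy":-0.017,"dz":0,"twist":0},{"dx":-0.08,"dy":-0.035,"dz":0,"twist":0},{"dx":-0.12,"dy":-0.052,"dz":0,"twist":0},{"dx":-0.16,"dy":-0.07,"dz":0,"twist":0},{"dx":-0.177,"dy":-0.077,"dz":0,"twist":0}]'

```text
t: 48.05
eef_pos: [546.9, -87.4, 149.1]
tcp_rot: [-3.14, 0.0, 1.497]
ft_force: [0.2, 1.5, 0.0]
opening: 0.998
```

Emit:
carry_out --moves '[{"dx":-0.04,"dy":-0.017,"dz":0,"twist":0},{"dx":-0.08,"dy":-0.035,"dz":0,"twist":0},{"dx":-0.12,"dy":-0.052,"dz":0,"twist":0},{"dx":-0.16,"dy":-0.07,"dz":0,"twist":0},{"dx":-0.176,"dy":-0.077,"dz":0,"twist":0}]'

```text
t: 48.55
eef_pos: [457.6, -257.5, 149.1]
tcp_rot: [-3.14, -0.0, 1.496]
ft_force: [0.5, 0.4, 0.6]
opening: 1.0
```

Emit:
carry_out --moves '[{"dx":0,"dy":0,"dz":0,"twist":0},{"dx":0,"dy":0,"dz":0,"twist":0},{"dx":0,"dy":0,"dz":0,"twist":0}]'

```text
t: 48.85
eef_pos: [459.9, -254.2, 149.7]
tcp_rot: [-3.141, -0.0, 1.5]
ft_force: [1.0, -0.1, -0.6]
opening: 0.996
```

Emit:
carry_out --moves '[{"dx":0,"dy":0,"dz":0.03,"twist":0},{"dx":0,"dy":0,"dz":0.065,"twist":0},{"dx":0,"dy":0,"dz":0.1,"twist":0},{"dx":0,"dy":0,"dz":0.12,"twist":0},{"dx":0,"dy":0,"dz":0.126,"twist":0}]'

```text
t: 49.35
eef_pos: [459.3, -253.5, 22.1]
tcp_rot: [-3.139, -0.002, 1.5]
ft_force: [-0.2, -0.5, 0.7]
opening: 0.998
```

Emit:
carry_out --moves '[{"dx":0,"dy":0,"dz":0,"twist":0},{"dx":0,"dy":0,"dz":0,"twist":0},{"dx":0,"dy":0,"dz":0,"twist":0},{"dx":0,"dy":0,"dz":0,"twist":0},{"dx":0,"dy":0,"dz":0,"twist":0}]' --grip 0.03

```text
t: 49.85
eef_pos: [459.8, -255.3, 24.8]
tcp_rot: [3.141, 0.001, 1.499]
ft_force: [-0.0, -0.4, -0.2]
opening: 0.638
```

Emit:
carry_out --moves '[{"dx":0,"dy":0,"dz":0,"twist":0},{"dx":0,"dy":0,"dz":0,"twist":0},{"dx":0,"dy":0,"dz":0,"twist":0},{"dx":0,"dy":0,"dz":0,"twist":0},{"dx":0,"dy":0,"dz":0,"twist":0}]'

```text
t: 50.35
eef_pos: [459.6, -255.2, 24.2]
tcp_rot: [3.141, 0.0, 1.499]
ft_force: [-0.7, -0.3, 2.0]
opening: 0.418
```

Emit:
carry_out --moves '[{"dx":0,"dy":0,"dz":-0.015,"twist":0},{"dx":0,"dy":0,"dz":-0.05,"twist":0},{"dx":0,"dy":0,"dz":-0.09,"twist":0},{"dx":0,"dy":0,"dz":-0.125,"twist":0},{"dx":0,"dy":0,"dz":-0.135,"twist":0}]'

```text
t: 50.85
eef_pos: [460.4, -255.7, 162.2]
tcp_rot: [3.138, 0.003, 1.499]
ft_force: [0.2, -0.3, -1.7]
opening: 0.411
```

Emit:
carry_out --moves '[{"dx":0.03,"dy":0.012,"dz":0,"twist":0},{"dx":0.07,"dy":0.028,"dz":0,"twist":0},{"dx":0.112,"dy":0.045,"dz":0,"twist":0},{"dx":0.156,"dy":0.063,"dz":0,"twist":0},{"dx":0.2,"dy":0.081,"dz":0,"twist":0}]'

```text
t: 51.35
eef_pos: [554.9, -59.7, 158.0]
tcp_rot: [-3.14, -0.0, 1.498]
ft_force: [0.8, -1.3, -1.3]
opening: 0.415
```

Emit:
carry_out --moves '[{"dx":0.044,"dy":0.018,"dz":0,"twist":0},{"dx":0.088,"dy":0.036,"dz":0,"twist":0},{"dx":0.13,"dy":0.053,"dz":0,"twist":0},{"dx":0.17,"dy":0.069,"dz":0,"twist":0},{"dx":0.2,"dy":0.081,"dz":0,"twist":0}]'

```text
t: 51.85
eef_pos: [650.2, 134.7, 157.4]
tcp_rot: [-3.14, 0.0, 1.5]
ft_force: [-0.3, -1.0, -1.5]
opening: 0.414
```

Emit:
carry_out --moves '[{"dx":0,"dy":0,"dz":0,"twist":0},{"dx":0,"dy":0,"dz":0,"twist":0},{"dx":0,"dy":0,"dz":0.03,"twist":0},{"dx":0,"dy":0,"dz":0.065,"twist":0},{"dx":0,"dy":0,"dz":0.085,"twist":0}]'

```text
t: 52.35
eef_pos: [648.4, 130.6, 71.3]
tcp_rot: [-3.138, 0.001, 1.497]
ft_force: [-0.7, 0.6, -2.1]
opening: 0.416
```

Emit:
carry_out --moves '[{"dx":0,"dy":0,"dz":0.005,"twist":0},{"dx":0,"dy":0,"dz":0.012,"twist":0},{"dx":0,"dy":0,"dz":0.019,"twist":0},{"dx":0,"dy":0,"dz":0.022,"twist":0},{"dx":0,"dy":0,"dz":0.022,"twist":0}]'

```text
t: 52.85
eef_pos: [650.0, 132.1, 52.3]
tcp_rot: [3.141, 0.0, 1.499]
ft_force: [-0.0, -0.1, -0.7]
opening: 0.417
```

Emit:
carry_out --moves '[{"dx":0,"dy":0,"dz":0,"twist":0},{"dx":0,"dy":0,"dz":0,"twist":0},{"dx":0,"dy":0,"dz":0,"twist":0}]'

```text
t: 53.15
eef_pos: [650.1, 132.3, 52.5]
tcp_rot: [3.141, -0.0, 1.499]
ft_force: [0.2, -0.4, -1.9]
opening: 0.415
```

Emit:
carry_out --moves '[{"dx":0,"dy":0,"dz":0.001,"twist":0},{"dx":0,"dy":0,"dz":0.001,"twist":0}]'

```text
t: 53.35
eef_pos: [650.1, 132.2, 51.3]
tcp_rot: [3.141, 0.0, 1.499]
ft_force: [-0.1, 0.1, -0.6]
opening: 0.422
```

Emit:
carry_out --moves '[{"dx":0,"dy":0,"dz":0,"twist":0},{"dx":0,"dy":0,"dz":0,"twist":0},{"dx":0,"dy":0,"dz":0,"twist":0},{"dx":0,"dy":0,"dz":0,"twist":0},{"dx":0,"dy":0,"dz":0,"twist":0}]' --grip 0.095

```text
t: 53.85
eef_pos: [649.9, 132.2, 51.1]
tcp_rot: [3.142, 0.0, 1.499]
ft_force: [-0.0, 0.5, -0.3]
opening: 0.779
```

Emit:
carry_out --moves '[{"dx":0,"dy":0,"dz":-0.02,"twist":0},{"dx":0,"dy":0,"dz":-0.05,"twist":0},{"dx":0,"dy":0,"dz":-0.09,"twist":0},{"dx":0,"dy":0,"dz":-0.11,"twist":0}]'

```text
t: 54.25
eef_pos: [650.7, 132.3, 164.4]
tcp_rot: [3.138, -0.001, 1.499]
ft_force: [0.7, 0.1, 0.5]
opening: 0.997
```

Emit:
carry_out --moves '[{"dx":-0.03,"dy":-0.016,"dz":-0.035,"twist":-1},{"dx":-0.06,"dy":-0.032,"dz":-0.07,"twist":-2},{"dx":-0.09,"dy":-0.048,"dz":-0.105,"twist":-3},{"dx":-0.12,"dy":-0.062,"dz":-0.14,"twist":-4.1},{"dx":-0.158,"dy":-0.079,"dz":-0.17,"twist":-4.1}]'

```text
t: 54.75
eef_pos: [559.6, -19.4, 332.4]
tcp_rot: [3.14, 0.0, 1.572]
ft_force: [1.0, 0.5, 0.7]
opening: 1.001
```

Emit:
carry_out --moves '[{"dx":0,"dy":0,"dz":-0.05,"twist":0},{"dx":0,"dy":0,"dz":-0.05,"twist":0},{"dx":0,"dy":0,"dz":-0.05,"twist":0},{"dx":0,"dy":0,"dz":-0.05,"twist":0},{"dx":0,"dy":0,"dz":-0.05,"twist":0}]'

```text
t: 55.25
eef_pos: [560.1, -18.4, 379.0]
tcp_rot: [-3.139, -0.0, 1.571]
ft_force: [0.7, 0.9, -0.0]
opening: 1.001
```

```bash
python3 - <<'E'
from h import *
for i in range(3): grab("wrist")
c=camera_info("wrist"); print(state()["t"],np.round(pose(),1))
p,d,_=grab("wrist","w8"); W=cloud(d,c); fit(W,p); X,Y,Z=np.moveaxis(W,-1,0)
m=(X>390)&(X<510)&(Y>70)&(Y<250)&(Z>14)&(Z<26); print("phone",rect(W[m][:,:2]),np.median(Z[m]))
p,d,c=grab("scene","s8"); W=cloud(d,c); ok=(W[...,2]>20)&(W[...,2]<100)
nl,lab,st,ce=cv2.connectedComponentsWithStats(ok.astype(np.uint8))
for i in range(1,nl):
    if st[i,4]>60 and ce[i][1]>200: print(ce[i].round(),st[i,4],rect(W[lab==i][:,:2]))
E
```

```text
55.4 [560.3 -18.5 379.5  90. ]
tray [array([634. ,  -3.3]), array([321.1,  85.7]), np.float64(85.9)]
rails [array([634.1,  -3.3]), array([321.2,  85.6]), np.float64(85.9)]
phone [array([0., 0.]), array([0., 0.]), np.float64(0.0)]
phone_z nan
clock ([array([640.,  37.]), array([35.8, 41.4]), np.float64(85.2)], 1845, np.float64(86.7))
vase ([array([651.2, 131.3]), array([24.7, 24.6]), np.float64(43.6)], 533, np.float64(102.9))
chess ([array([639.2,  86.1]), array([21.6, 21.9]), np.float64(71.7)], 405, np.float64(115.4))
mat [array([ 460.6, -187.7]), array([ 73.5, 177.2]), np.float64(0.5)]
disc [array([481.1, 156.5]), array([13. , 18.9]), np.float64(62.0)]
disc_z 7.1
phone [array([445.9, 151.5]), array([100.1,  60.3]), np.float64(86.2)] 19.146238840854217
[149. 220.] 1229 [array([ 596.1, -426.4]), array([ 83.3, 102.6]), np.float64(61.9)]
[316. 254.] 4219 [array([634.3,  -1.7]), array([321.4,  94.2]), np.float64(85.6)]
[498. 264.] 1230 [array([608.1, 435.3]), array([ 58.6, 154.8]), np.float64(14.9)]
[274. 322.] 6536 [array([852.6, -52.3]), array([233. , 156.1]), np.float64(88.5)]
  return _methods._mean(a, axis=axis, dtype=dtype,
  ret = ret.dtype.type(ret / rcount)
```

View pics/w8.png

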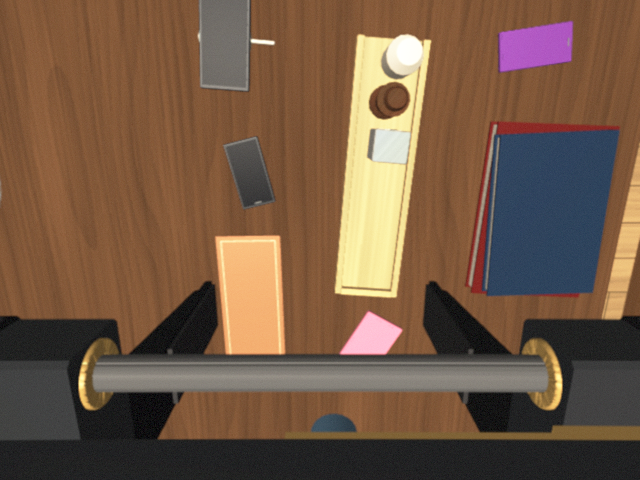

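View pics/s8.png

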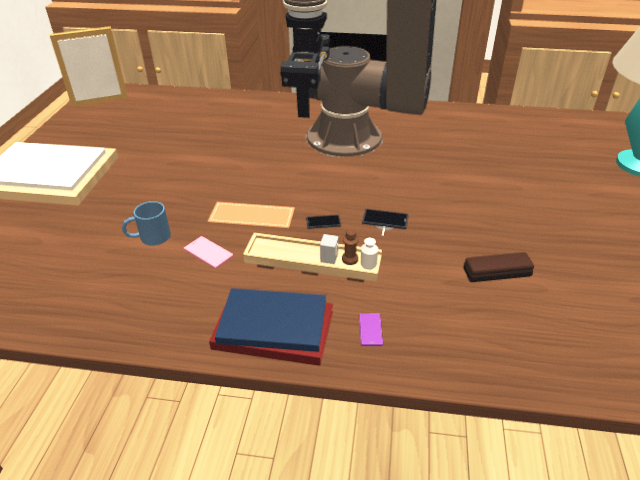

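The final views show the ornaments in their row at (405,57), (391,100) and (389,146), upright and within about 2 mm of where they started. The phone is on the disc, and the mug (151,223) and case (499,267) haven't moved. Handing in.

```bash
python3 -c "
from cell import *
s=state(); print(s['t'],s['qvel'].round(3)); print(job_done())"
```

```text
55.5 [-0.001 -0.003 -0.004  0.001  0.003 -0.001]
the job is handed in; nothing more can be done
None
```

The job is done and handed in at 55.5 s, well inside the 144 s limit. I moved the vase, chessman and clock to the mat and pushed the phone out until it overhung by about 39 mm. I then laid it on the disc and put the clock, chessman and vase back in the tray.

**Ornaments:** the last wrist-camera check put each one upright and close to its starting spot: clock 1.0 mm off, chessman 0.9 mm, vase 1.7 mm. The calibration is only good to about 2 mm.

**Phone:** it lies level and screen up. I measured it right after release, and its centre was about 1.5 mm from the disc's. In the last wrist picture the phone ran off the top edge, so that fit is not a usable centre check. The scene picture shows it still on the disc.

**Mug and spectacle case:** both look unmoved in the scene picture. The depth fit for the case agrees to 2 mm. The mug's fitted box came out about 14 mm off and turned, but its image position is the same. I put that down to noise in the fit.

**Chessman grip:** the pads closed on its collar (34 mm) rather than the stem. It hung upright and was set down without trouble both times.

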